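Set up the initials-marking jig and stand the pens in the rack

ROBOT

A 6-joint arm with a two-finger parallel gripper is mounted at the origin on a cart in front of the work surface, level with it; the furniture and walls round the work are solid. World frame = base frame: x ahead of the robot, y to its left, z up, the work surface at z = 0. Lengths are in mm, angles in rad, forces in N, time in s.
With the tool pointing down it reaches from about 275 to 750 mm from the base axis. Payload 10.2 kg.
Tool frame: the origin (TCP) lies at the centre of the arm's flange, where the gripper is bolted on; the fingertips stand 173 mm ahead of it and the grasp point (between the pads) lies 155 mm ahead of it; z points along the fingers, y is the line along which they close (so a half turn about z gives the same grasp; the last joint's range is limited). The gripper opens to 85 mm and grips with 20 to 120 N. Pads are 22 mm wide; open, the fingers measure 114 mm over their backs; the gripper's body (76 mm by 85 mm) begins 54 mm behind the grasp point. The pads swing forward as they close: fully open they stand 13 mm farther back than shut.
Start: joints at [0.893, 0.313, 1.498, -0, 1.331, -0.223], TCP at [230.637, 471.634, 404.694] pointing down, gripper open.
Joint ranges: [-2.94, 2.94], [-0.97, 2.17], [0.19, 2.56], [-1.23, 4.37], [0.02, 3.11], [-2.88, 2.88]. Speed limits (rad/s): [2.39, 2.39, 3.01, 3.14, 3.14, 3.14].

INTERFACE

Orientations are given as a unit quaternion [w, x, y, z].
In Python, from rig import status, capture, camera_info, ticket gives the robot as it stands.
- The arm moves only by the shell command python3 -m crank 'ROWS' [FORCE]. ROWS is JSON, a list of rows, each a list of 7 numbers: the shift along the tool's x, y, z as a fraction of full scale, then the turn, a rotation vector about the tool's x, y, z as a fraction of full scale, then the closure, from 0 (fully open) to 1 (shut). A call has 1 to 12 rows; each row is the pose to reach, as a shift and turn from the pose commanded when the call began, along the tool's axes at that moment; what a row does not reach only later rows make up. Full scale, the value 1, is 0.1 m for a shift and 45 degrees for a turn. A row lasts 1/10 s, in which the tool goes at most 50 mm and 8.59 degrees, less where a joint would pass 70% of its speed; a pose out of reach is approached as far as the arm can. A call with a number of a shift or a turn outside -1 to 1 is refused whole. A call with a gripper value outside its range is refused whole. The fingers move at their own pace and stop on an object; FORCE is the grip in N (left out, the last holds). Time passes only in rows, so rows that repeat a pose let the fingers close. It gives the time, the measured TCP pose, the force, the opening and the grip force at its end, in the units of the state.
- status.sense(): the state, without advancing time (a new reading comes with each control period).
- capture(name): name is "scene" or "top" or "wrist"; returns (picture, depth): 420x560x3 uint8, red, green, blue; 420x560 float32, mm along the optical axis (not along the pixel's ray), 0 where there is no reading.
- camera_info(name): a dict with "K" (3x3 intrinsics, pixels), "D" ([k1, k2, p1, p2, k3] as OpenCV has them; the pictures are not rectified), "camera_from_world" (4x4, takes a point from world to camera coordinates). Camera axes: x right, y up, looking along -z (the intrinsics and any distortion apply to the point x, -y, -z); pixel columns grow to the right and rows downward; lengths in mm; the calibration is good to about 2 mm. A picture is of the moment at which its call begins: read the wrist's pose just before it. camera_info takes no time and is no camera call; for the wrist camera it gives the pose at the moment of the call.
- ticket.finish_job(): hands the job in; it is judged then, once.
The state is a dict: "time_s": time; "joints": joint angles; "dq": joint speeds; "tau": joint torques, N m; "eef_pos": TCP position; "ee_rot": TCP orientation; "force": force on the tool from outside, world axes, zero at the start; "wrist_torque": the same for the moment, N m; "grip_width": opening from 0.0 (shut) to 1.0 (fully open); "grip_force": force on a finger pad.
Only numpy, scipy, OpenCV 4.12 (cv2) and the standard library are available. Lean on these libraries where they do the work, as an engineer would, in place of code of your own. Each camera call takes 0.05 s, during which the arm holds its last target. There are 200 camera calls.

TASK

Get the marking jig ready for the next guest: lower the blue backing plate over the two pins of the carriage until it lies flush, then the brass stencil plate on top of it over the same pins, also flush, and only then slide the carriage until the red dot on the stencil sits right under the tip of the stylus. Also stand every pen that lies on the white counter beside the jig upright, cap up, in the compartments of the white pen rack, and leave the gift box, the letter stamp and the ribbon spool where they are.

Things in the scene. Friction and masses are not known exactly. Their poses are not given: they have to be found in the camera images.
- jig: marking jig, fixed to the counter: grey base plate 120 x 300 x 10 mm, origin at the centre of its underside. Its long side runs along its y axis, which is the way the carriage slides. On its +x side (away from the robot), 65 mm to -y of its middle, stands a post with an arm at 98 to 114 mm height that reaches over the carriage to -x and carries the stylus
- carriage (a joint): position of the black carriage along the jig's -y axis (to the right seen from the robot), 0 to 0.11 m (0 = left stop). It starts below 0.04; with the stencil seated on it the red dot lies under the stylus tip at about 0.085. It needs about 3 N to slide and stays where it is left
- bed (a point): centre of the flat top of the carriage, 26 mm above the counter, on which the backing plate lies (bed 96 x 136 mm); axes parallel to the jig's. The two upright steel pins stand 24 mm high on it
- pin_thick (a point): foot (on the bed) of the thick pin, 14 mm diameter, 24 mm high with a tapered end; 50 mm to -y of the bed's centre
- pin_thin (a point): foot (on the bed) of the thin pin, 10 mm diameter, 24 mm high with a tapered end; 50 mm to +y of the bed's centre
- carriage_grip (a point): point to grip on the orange upright knob at the carriage's +y end: knob 16 x 16 mm, top 10 mm above this point, its foot 30 mm below it; sides parallel to the jig's axes. Grip or push it to slide the carriage
- stylus_tip (a point): lower end of the fixed brass stylus, 52 mm above the counter (10 mm above the top of the seated stencil)
- stencil_plate: loose brass stencil plate, 80 (x) x 130 (y) x 6 mm, 0.25 kg, origin at the centre of its underside, lies flat on the counter. It has a dark wooden bar grip on its middle, 14 mm (x) x 44 mm (y), 30 mm high above the plate, to be pinched along the plate's x axis. On the pins its axes are parallel to the jig's, the larger hole on the thick pin, its underside 10 mm above the bed
- backing_plate: loose blue backing plate with a cork patch, 56 (x) x 130 (y) x 10 mm, 0.2 kg, origin at the centre of its underside, lies flat on the counter; to be pinched across its 56 mm width (along its x axis) at its middle. It goes on the pins first, straight on the bed, its axes parallel to the jig's, larger hole on the thick pin. A fixed hand press stands behind: x from 0.65, y 0.21 to 0.35
- backing_hole_large (a point): centre of the backing plate's larger hole (16 mm diameter, for the thick pin) at its underside; 50 mm to -y of its centre
- backing_hole_small (a point): centre of the backing plate's smaller hole (12 mm diameter, for the thin pin) at its underside; 50 mm to +y of its centre
- hole_large (a point): centre of the stencil plate's larger hole (16 mm diameter, for the thick pin) at the stencil plate's underside; 50 mm to -y of the plate's centre
- hole_small (a point): centre of the stencil plate's smaller hole (12 mm diameter, for the thin pin) at the stencil plate's underside; 50 mm to +y of the plate's centre
- red_dot (a point): centre of the red dot, 12 mm diameter, on the stencil plate's top face, at x -28, y -35 mm from the plate's centre
- pen_rack: white pen rack fixed to the counter, outside 36 (x) x 100 (y) x 68 mm high, walls the floor and the two dividers about 4 mm, open at the top; three compartments in a row along its y axis, each about 28 x 28 mm inside; origin at the centre of its underside
- cell_right (a point): middle of the mouth (top) of the compartment at the rack's -y end, 68 mm above the counter
- cell_mid (a point): middle of the mouth (top) of the middle compartment
- cell_left (a point): middle of the mouth (top) of the compartment at the rack's +y end
- navy_pen: brush pen with dark navy barrel and black cap, 152 mm long, 12.4 mm thick, 11 g, may be absent. Origin at the end of the barrel, its z axis runs along the pen to the cap. At the start it lies flat, its length roughly along y, cap to the right (-y)
- white_marker: marker with white barrel and black cap, 137 mm long, 13.2 mm thick, 11 g, may be absent. Origin and axes like the navy pen's; starts likewise. A 72 mm high foil stand is fixed behind the pens (x from 0.60)
- beige_pen: fineliner with beige barrel and beige cap, 138 mm long, 11 mm thick, 11 g, may be absent. Origin and axes like the navy pen's; starts likewise. A 72 mm high foil stand is fixed behind the pens (x from 0.60)
- gift_box: dark blue gift box, 62 x 150 x 34 mm, origin at the centre of its underside; a bystander
- letter_stamp: letter stamp with brown wooden handle, 29 x 30 x 73 mm, standing, origin at the centre of its underside; a bystander
- ribbon_spool: spool of gold ribbon lying flat, 54 x 64 x 18 mm, origin at its underside; a bystander
Not all that is in view belongs to the job. Several things look just like the pen_rack: the one meant starts nearest to the robot's base.

How it is judged (in metres and radians):
On the way, in this order (a step that is already met when the one before it is completed fails the run):
1. the backing plate lies flush on the carriage, over both pins (horizontal distance between backing_hole_large and pin_thick below 0.004 m and horizontal distance between backing_hole_small and pin_thin below 0.004 m and z of backing_plate in the frame of bed between -0.002 and 0.002 m and angle between backing_plate's own z axis and vertical below 0.03 rad), for 0.3 s.
2. the stencil plate lies flush on the backing plate, over both pins (all of step 1 and horizontal distance between hole_large and pin_thick below 0.004 m and horizontal distance between hole_small and pin_thin below 0.004 m and z of stencil_plate in the frame of bed between 0.008 and 0.012 m and angle between stencil_plate's own z axis and vertical below 0.03 rad), for 0.3 s.
3. with the plate seated, the red dot sits under the stylus tip (all of step 2 and horizontal distance between red_dot and stylus_tip below 0.005 m), for 0.3 s.
At the end, for the whole second after the job is handed in: both plates flush on the pins, stencil on top (holes within 4 mm of their pins, heights within 2 mm), red dot within 5 mm of the stylus tip seen from above, every pen present standing cap up in the rack (foot within 20 mm of its underside, leaning under 0.45 rad), all at rest (all of step 3 and linear speed of each of stencil_plate, backing_plate below 0.02 m/s and x of navy_pen in the frame of pen_rack between -0.018 and 0.018 m and y of navy_pen in the frame of pen_rack between -0.05 and 0.05 m and z of each of navy_pen, white_marker, beige_pen in the frame of pen_rack below 0.02 m and angle between each of navy_pen, white_marker, beige_pen's own z axis and vertical below 0.45 rad and linear speed of each of navy_pen, white_marker, beige_pen below 0.03 m/s and x of white_marker in the frame of pen_rack between -0.018 and 0.018 m and y of white_marker in the frame of pen_rack between -0.05 and 0.05 m and x of beige_pen in the frame of pen_rack between -0.018 and 0.018 m and y of beige_pen in the frame of pen_rack between -0.05 and 0.05 m); the robot touches nothing.
It fails at once if the gift box, letter stamp or ribbon spool is shifted more than 30 mm (distance of any of gift_box, letter_stamp, ribbon_spool from where it was at the start of the episode above 0.03 m).
Of navy_pen, white_marker, beige_pen only 2 to 3 are there at a start; the rules pass over those that are not, and their reading is None.
At some moment in a run one of stencil_plate, backing_plate may be knocked a few centimetres aside while the robot is not near it.
Once in a run the grip may slacken for a moment while it holds something.
It also fails if it takes over 210 s, if anything falls off the work surface, if the arm or the gripper's body presses on something with over 40 N, if the wrist force passes 120 N, or if a joint passes its speed limit or range.

## Working session

There is one attempt and no reset: what is moved stays moved. The work goes in short steps, Python scripts to look and compute and a shell command to move; the robot and the scene stay as the last step left them, time stands still between calls to the robot, and variables do not carry over. Pictures are saved under pics/ and viewed, at most 14 in all, crops included, and the job is handed in when it is done.

```bash
ls; mkdir -p pics; cat > h.py <<'E'
import numpy as np, cv2
from rig import status, capture, camera_info, ticket
from scipy.spatial.transform import Rotation as R
def snap(n,f=None):
    ci=camera_info(n); p,d=capture(n)
    if f: cv2.imwrite('pics/'+f,p[:,:,::-1])
    return p,d,ci
def ray(ci,uv):
    uv=np.array(uv,float).reshape(-1,1,2)
    q=cv2.undistortPoints(uv,np.array(ci['K'],float),np.array(ci['D'],float)).reshape(-1,2)
    M=np.array(ci['camera_from_world']); Rc=M[:3,:3]; o=-Rc.T@M[:3,3]
    d=np.c_[q[:,0],-q[:,1],-np.ones(len(q))]@Rc
    return o,d
def onz(ci,uv,z):
    o,d=ray(ci,uv); t=(z-o[2])/d[:,2]; return o+t[:,None]*d
def cloud(ci,dep):
    v,u=np.mgrid[:dep.shape[0],:dep.shape[1]]
    o,d=ray(ci,np.c_[u.ravel(),v.ravel()]); P=o+dep.ravel()[:,None]*d
    return P.reshape(dep.shape+(3,))
def proj(ci,P):
    M=np.array(ci['camera_from_world']); c=np.atleast_2d(P)@M[:3,:3].T+M[:3,3]; c=c*[1,-1,-1]
    return cv2.projectPoints(c,np.zeros(3),np.zeros(3),np.array(ci['K'],float),np.array(ci['D'],float))[0].reshape(-1,2)
def st():
    s=status.sense(); q=s['ee_rot']; r=R.from_quat([q[1],q[2],q[3],q[0]])
    return s,np.array(s['eef_pos']),r
def to(target,yaw_y=None,zdir=None):
    """rows for TCP at target(mm), tool down with finger line at yaw_y (rad, world, mod pi)"""
    s,p,r=st(); sh=r.inv().apply(np.array(target)-p)/100
    rv=np.zeros(3)
    if yaw_y is not None:
        best=None
        for k in (0,np.pi):
            a=yaw_y+k; y=np.array([np.cos(a),np.sin(a),0]); z=np.array([0,0,-1.]); x=np.cross(y,z)
            w=(r.inv()*R.from_matrix(np.c_[x,y,z])).as_rotvec()
            if best is None or np.linalg.norm(w)<np.linalg.norm(best): best=w
        rv=best/(np.pi/4)
    return np.round(sh,3),np.round(rv,3)
E
python3 - <<'E'
from h import *
s,p,r=st(); print(s); print(r.as_matrix().round(3))
for n in('scene','top','wrist'):
    a,d,ci=snap(n,n+'0.png'); print(n,ci['K'],ci['D'],np.round(ci['camera_from_world'],3).tolist())
E
```

```text
pics
{'time_s': 0.0, 'joints': array([ 8.92587592e-01,  3.13440551e-01,  1.49848100e+00,  2.04190603e-05,
        1.33097687e+00, -2.23369868e-01]), 'dq': array([-0.00021082, -0.000682  , -0.00096264, -0.00101727, -0.00210588,
       -0.00013163]), 'tau': array([-4.89260201e-04, -4.12271440e+01, -2.59747106e+01, -2.30130063e-04,
        4.17079747e-03,  3.97808583e-05]), 'eef_pos': array([230.60673513, 471.58905217, 404.12322811]), 'ee_rot': array([-2.93370978e-04,  2.25466477e-01,  9.74250708e-01, -5.83342704e-04]), 'force': array([-1.0455544 ,  0.31403177,  0.14904939]), 'wrist_torque': array([ 0.00768804,  0.01527238, -0.0008966 ]), 'grip_force': 0.0, 'grip_width': 0.9996630074462878}
[[-0.898  0.439 -0.001]
 [ 0.439  0.898 -0.001]
 [ 0.    -0.001 -1.   ]]
scene [[489.86674605   0.         282.23097723]
 [  0.         489.86674605 210.21491463]
 [  0.           0.           1.        ]] [-0.0960004  0.         0.         0.         0.       ] [[0.743, -0.669, -0.008, -396.296], [0.522, 0.571, 0.634, -256.25], [-0.42, -0.475, 0.773, -1432.068], [0.0, 0.0, 0.0, 1.0]]
top [[414.63523595   0.         281.60440739]
 [  0.         414.63523595 210.28795045]
 [  0.           0.           1.        ]] [-0.08068672  0.          0.          0.          0.        ] [[0.03, -1.0, -0.006, -97.564], [0.994, 0.029, 0.109, -456.42], [-0.109, -0.009, 0.994, -1463.958], [0.0, 0.0, 0.0, 1.0]]
wrist [[304.50122399   0.         280.62508195]
 [  0.         304.50122399 209.24073868]
 [  0.           0.           1.        ]] [0.0050748 0.        0.        0.        0.       ] [[0.439, 0.898, -0.002, -524.462], [-0.851, 0.416, -0.32, 42.523], [-0.287, 0.142, 0.947, -381.243], [0.0, 0.0, 0.0, 1.0]]
```

View pics/top0.png

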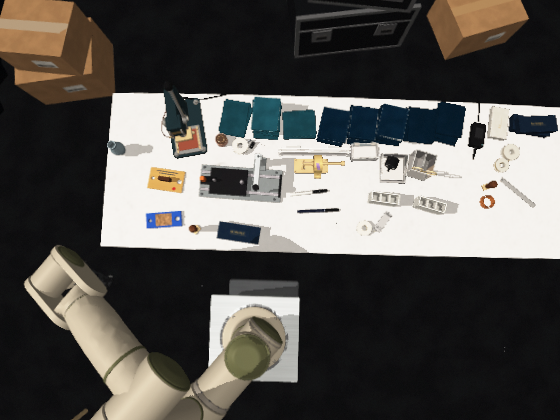

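View pics/scene0.png

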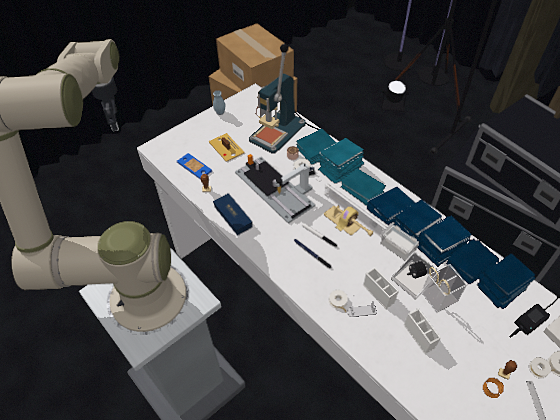

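The top view shows the stencil (167,180), backing plate (164,219), jig (243,181) and pens at (308,191) and (318,211). Rack-like things are at (384,199) and (430,204), with a tray at (365,152). The one at (384,199) is nearest the base. I'll check it in a close crop and measure.

```bash
python3 - <<'E'
from h import *
a=cv2.imread('pics/top0.png')
c=np.vstack([cv2.resize(a[145:245,140:300],None,fx=3,fy=3,interpolation=3)[:, :480],cv2.resize(a[145:245,285:445],None,fx=3,fy=3,interpolation=3)])
cv2.imwrite('pics/crop1.png',c)
p,d,ci=snap('top')
P=cloud(ci,d)
for n,uv in dict(st=(167,180),bk=(164,219),jig=(225,181),penw=(305,191),penn=(318,211),rackA=(384,193),rackB=(430,199),tray=(365,145),stamp=(194,229),gift=(238,232)).items():
    print(n,P[uv[1],uv[0]].round(0), onz(ci,[uv],0)[0].round(0))
E
```

```text
st [556. 335.  34.] [562. 345.   0.]
bk [417. 347.   2.] [417. 347.   0.]
jig [559. 124.  30.] [564. 128.   0.]
penw [ 534. -167.   10.] [ 536. -167.    0.]
penn [ 463. -216.    4.] [ 463. -216.    0.]
rackA [ 527. -443.   62.] [ 537. -458.    0.]
rackB [ 510. -605.   69.] [ 520. -630.    0.]
tray [ 703. -379.   45.] [ 716. -387.    0.]
stamp [379. 218.  73.] [384. 234.   0.]
gift [376.  69.  33.] [378.  72.   0.]
```

View pics/crop1.png

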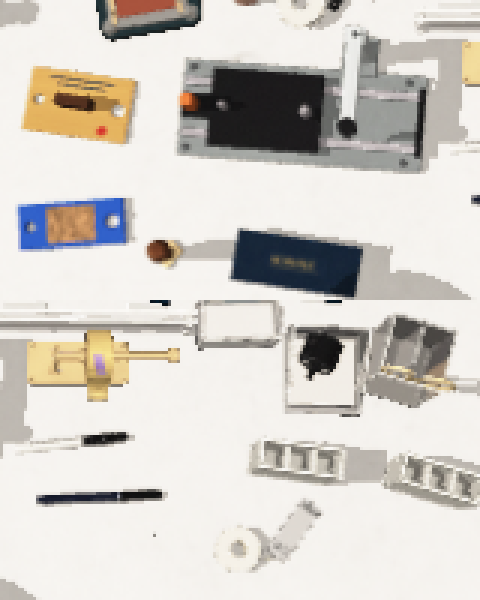

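Crop shows: the stencil with its red dot at lower right, the backing plate with its large hole to the right, the jig, the white marker and navy pen with caps to the right, and no beige pen. Rack A at (384,199) is nearest; rack B at (430,204) is its lookalike. Next I measure coarse poses.

```bash
cat >> h.py <<'E'
def rect(ci,mask,z):
    cs,_=cv2.findContours(mask.astype(np.uint8),cv2.RETR_EXTERNAL,cv2.CHAIN_APPROX_NONE)
    c=max(cs,key=cv2.contourArea).reshape(-1,2)
    W=onz(ci,c,z)[:,:2].astype(np.float32); (x,y),(w,h),a=cv2.minAreaRect(W)
    b=cv2.boxPoints(((x,y),(w,h),a)); e=max([b[1]-b[0],b[2]-b[1]],key=np.linalg.norm)
    ang=np.degrees(np.arctan2(e[1],e[0]))%180
    return np.round([x,y,w,h,ang],2)
E
python3 - <<'E'
from h import *
p,d,ci=snap('top'); hsv=cv2.cvtColor(p,cv2.COLOR_RGB2HSV); H,S,V=[hsv[...,i].astype(int) for i in range(3)]
v,u=np.mgrid[:420,:560]
roi=lambda a,b,c,e:(u>=a)&(u<b)&(v>=c)&(v<e)
print('blue',rect(ci,roi(140,188,205,232)&(S>90),10))
print('brass',rect(ci,roi(140,190,160,198)&(S>60),6))
print('jigbase',rect(ci,roi(190,292,150,205)&(V<200)&(S<60),10))
bl=roi(200,250,160,198)&(V<60); print('bed',rect(ci,bl,26))
print('pen navy',rect(ci,roi(290,345,203,218)&(V<110),6)); 
print('pen wcap',rect(ci,roi(290,335,183,199)&(V<110),6))
P=cloud(ci,d); m=roi(360,408,185,212)&(P[...,2]>55); print('rackA',rect(ci,m,68))
m=roi(405,455,190,220)&(P[...,2]>55); print('rackB',rect(ci,m,68))
for n in ('wrist',):
    ci=camera_info(n); s,t,r=st(); o,dd=ray(ci,[[280,210],[280,0],[280,419],[0,210],[559,210]])
    print(r.inv().apply(o-t).round(1)); print(r.inv().apply(dd).round(3))
E
```

```text
blue [415.15 345.79  54.25 130.18  96.25]
brass [562.98 347.34 132.4   81.66  82.99]
jigbase [580.49  50.51 336.82 171.32  87.25]
bed [560.13 128.43 165.96  94.83  87.21]
pen navy [ 464.71 -214.29   10.54  149.46   94.99]
pen wcap [ 538.09 -221.76   11.1    51.3    91.73]
rackA [ 509.93 -445.41   99.76   38.43   82.99]
rackB [ 491.58 -612.05  101.55   39.21   75.02]
[81.6  0.3 30.5]
[[-0.323 -0.003  0.947]
 [ 0.329 -0.003  1.167]
 [-0.971 -0.003  0.727]
 [-0.322 -0.919  0.946]
 [-0.323  0.909  0.947]]
```

```bash
python3 - <<'E'
from h import *
print(to([415,346,290],np.radians(6.25)))
E
```

```text
(array([-2.208, -0.318,  1.144]), array([-1.000e-03,  0.000e+00,  1.282e+00]))
```

```bash
python3 -m crank '[[-1,-0.15,0.5,0,0,0.9,0],[-1,-0.15,0.5,0,0,0.9,0],[-1,-0.15,0.5,0,0,0.9,0],[-1,-0.15,0.5,0,0,0.9,0],[-1,-0.15,0.5,0,0,0.9,0],[-1,-0.15,0.5,0,0,0.9,0]]' 60; python3 - <<'E'
from h import *
print(to([415,346,290],np.radians(6.25)))
E
```

```text
time_s: 0.85
eef_pos: [314.0, 414.1, 354.6]
ee_rot: [-0.0, 0.549, 0.836, -0.0]
force: [0.6, -0.6, 0.3]
grip_width: 1.0
grip_force: 0.0
(array([-1.026,  0.657,  0.646]), array([-0.   ,  0.   ,  0.381]))
```

```bash
python3 -m crank '[[-1,0.65,0.64,0,0,0.38,0],[-1,0.65,0.64,0,0,0.38,0],[-1,0.65,0.64,0,0,0.38,0],[-1,0.65,0.64,0,0,0.38,0],[-1,0.65,0.64,0,0,0.38,0],[-1,0.65,0.64,0,0,0.38,0]]'; python3 - <<'E'
from h import *
p,d,ci=snap('wrist','w1.png'); s,t,r=st(); print(t,r.as_matrix().round(3).tolist())
hsv=cv2.cvtColor(p,cv2.COLOR_RGB2HSV); H,S,V=[hsv[...,i].astype(int) for i in range(3)]
m=(H>100)&(H<130)&(S>120)&(V>60)
print(rect(ci,m,10))
E
```

```text
time_s: 1.45
eef_pos: [412.7, 349.0, 291.4]
ee_rot: [0.0, 0.666, 0.746, 0.0]
force: [-0.6, 0.6, 0.3]
grip_width: 1.0
grip_force: 0.0
[412.55344226 349.09264461 291.46544733] [[-0.113, 0.994, 0.001], [0.994, 0.113, 0.001], [0.001, 0.001, -1.0]]
[415.24 344.37  55.65 130.33  96.04]
```

View pics/w1.png

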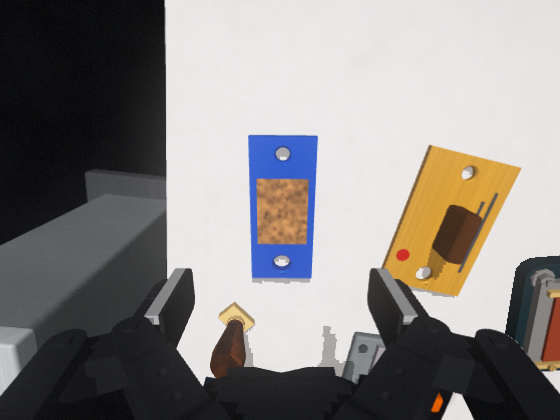

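The wrist view shows the backing plate with its small hole at (283,154) and large hole at (282,261), and the stencil to the right with its bar and red dot at (403,255). I'll measure the holes and plan the descent.

```bash
cat >> h.py <<'E'
def blobs(ci,mask,z,amin,amax,fn=None):
    """compact blobs: world centre at height z, mean radius mm"""
    cs,_=cv2.findContours(mask.astype(np.uint8),cv2.RETR_LIST,cv2.CHAIN_APPROX_NONE); out=[]
    for c in cs:
        A=cv2.contourArea(c)
        if not amin<A<amax: continue
        W=onz(ci,c.reshape(-1,2),z)[:,:2].astype(np.float32)
        h=cv2.contourArea(cv2.convexHull(W)); (x,y),rr=cv2.minEnclosingCircle(W)
        if h<0.6*np.pi*rr*rr: continue
        M=cv2.moments(W.reshape(-1,1,2)); cx,cy=M['m10']/M['m00'],M['m01']/M['m00']
        out.append((round(cx,2),round(cy,2),round(2*np.sqrt(h/np.pi),1),c.reshape(-1,2).mean(0).round(0).tolist()))
    return out
def hsv(p):
    h=cv2.cvtColor(p,cv2.COLOR_RGB2HSV); return [h[...,i].astype(int) for i in range(3)]
def fillhull(m):
    cs,_=cv2.findContours(m.astype(np.uint8),cv2.RETR_EXTERNAL,cv2.CHAIN_APPROX_NONE)
    o=np.zeros(m.shape,np.uint8); cv2.fillPoly(o,[cv2.convexHull(max(cs,key=cv2.contourArea))],1); return o>0
E
python3 - <<'E'
from h import *
p,d,ci=snap('wrist'); H,S,V=hsv(p)
m=(H>100)&(H<130)&(S>120)&(V>60); f=fillhull(m)
b=blobs(ci,f&(S<70),10,40,600); print(b)
b=sorted(b,key=lambda t:t[1]); L=np.array(b[0][:2]); s=np.array(b[-1][:2]); c=(L+s)/2; e=s-L
print(c,np.linalg.norm(e),np.degrees(np.arctan2(e[1],e[0])))
yaw=np.arctan2(e[1],e[0])-np.pi/2
print(to([*c,171],yaw))
m=(H>15)&(H<30)&(S>120)&(V>90); print('brass',rect(ci,m&(np.arange(420)[:,None]<310),6))
E
```

```text
[(420.11, 297.16, np.float64(11.9), [281.0, 260.0]), (409.88, 394.67, np.float64(10.3), [282.0, 153.0])]
[414.995 345.915] 98.04515796305292 95.98912380433613
(array([-0.035,  0.019,  1.204]), array([ 0.001, -0.001,  0.011]))
brass [562.2  345.3  129.97  82.11  82.88]
```

```bash
python3 -m crank '[[-0.05,0.02,0.5,0,0,0.01,0],[-0.05,0.02,1,0,0,0.01,0],[-0.05,0.02,1,0,0,0.01,0],[-0.05,0.02,1,0,0,0.01,0],[-0.05,0.02,1,0,0,0.01,0]]'; python3 - <<'E'
from h import *
s,t,r=st(); print(t,to([415.2,344.4,171],np.radians(6.0)))
E
```

```text
time_s: 2.05
eef_pos: [416.4, 344.3, 193.6]
ee_rot: [0.001, 0.67, 0.743, 0.002]
force: [0.4, 0.3, 0.2]
grip_width: 0.999
grip_force: 0.0
[416.3538661  344.31377804 193.55913284] (array([ 0.002, -0.012,  0.226]), array([ 0.005, -0.002, -0.001]))
```

```bash
python3 -m crank '[[0,-0.01,0.12,0,0,0,0],[0,-0.01,0.22,0,0,0,0],[0,-0.01,0.22,0,0,0,0],[0,-0.01,0.22,0,0,0,0.3],[0,-0.01,0.22,0,0,0,0.5],[0,-0.01,0.22,0,0,0,0.7],[0,-0.01,0.22,0,0,0,0.7],[0,-0.01,0.22,0,0,0,0.7],[0,-0.01,0.22,0,0,0,0.7]]' 60
```

```text
time_s: 2.95
eef_pos: [415.2, 343.6, 169.8]
ee_rot: [0.0, 0.67, 0.742, 0.001]
force: [-0.6, -1.7, 7.4]
grip_width: 0.639
grip_force: 68.5
```

```bash
python3 -m crank '[[0,0,-0.1,0,0,0,0.8],[0,0,-0.5,0,0,0,0.8],[0,0,-1,0,0,0,0.8],[0,0,-1,0,0,0,0.8],[0,0,-1,0,0,0,0.8]]' 80; python3 - <<'E'
from h import *
s,t,r=st(); print(t,s['grip_width'],to([530,30,330],np.radians(-2.8)))
E
```

```text
time_s: 3.45
eef_pos: [414.7, 343.4, 269.4]
ee_rot: [0.0, 0.67, 0.743, 0.001]
force: [-0.7, 0.8, -3.8]
grip_width: 0.63
grip_force: 85.7
[414.66463946 343.44273942 269.43535532] 0.6300910731386161 (array([-3.236,  0.826, -0.606]), array([ 0.002, -0.001,  0.193]))
```

```bash
python3 -m crank '[[-0.5,0.5,-0.3,0,0,0.1,0.8],[-1,0.8,-0.6,0,0,0.19,0.8],[-1,0.8,-0.6,0,0,0.19,0.8],[-1,0.8,-0.6,0,0,0.19,0.8]]'; python3 -m crank '[[-0.5,0.1,0,0,0,0,0.8],[-1,0.2,0,0,0,0,0.8],[-1,0.2,0,0,0,0,0.8],[-1,0.2,0,0,0,0,0.8]]' ;python3 - <<'E'
from h import *
s,t,r=st(); print(t,s['grip_width'],to([555,25,330],np.radians(-2.8)))
E
```

```text
time_s: 3.85
eef_pos: [507.3, 249.1, 329.2]
ee_rot: [0.001, 0.725, 0.689, 0.001]
force: [-0.7, 0.7, -2.4]
grip_width: 0.63
grip_force: 85.7
time_s: 4.25
eef_pos: [519.8, 150.8, 327.1]
ee_rot: [-0.001, 0.724, 0.69, -0.001]
force: [0.1, 0.1, -2.4]
grip_width: 0.629
grip_force: 85.7
[519.84772964 150.81102865 327.08250258] 0.6286154497115554 (array([-1.24 ,  0.412, -0.03 ]), array([-0.004,  0.   ,  0.001]))
```

```bash
python3 -m crank '[[-0.5,0.3,-0.03,0,0,0,0.8],[-1,0.41,-0.03,0,0,0,0.8],[-1,0.41,-0.03,0,0,0,0.8],[-1,0.41,-0.03,0,0,0,0.8],[-1,0.41,-0.03,0,0,0,0.8],[-1,0.41,-0.03,0,0,0,0.8]]' ;python3 - <<'E'
from h import *
p,d,ci=snap('wrist','w2.png')
s,t,r=st(); print(t,s['grip_width'])
E
```

```text
time_s: 4.85
eef_pos: [556.0, 51.4, 331.4]
ee_rot: [-0.0, 0.723, 0.691, -0.0]
force: [-0.3, 0.3, -2.6]
grip_width: 0.629
grip_force: 85.7
[556.03481456  51.25080961 331.53278702] 0.6265530837310003
```

View pics/w2.png

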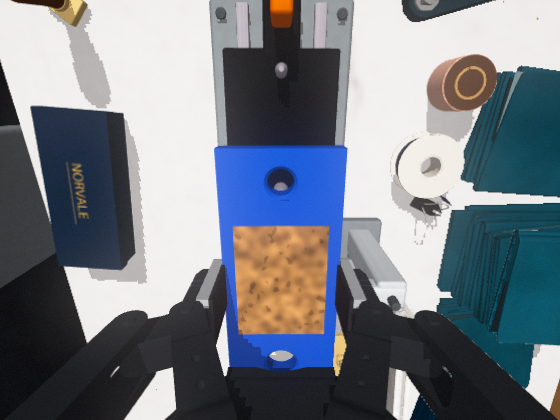

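The thin pin is visible at (281,70) and the held plate's small hole at (281,181), but the thick pin is hidden. I'll shift to see both pins.

```bash
python3 -m crank '[[-0.45,0,-0.2,0,0,0,0.8],[-0.45,0.02,-0.2,0,0,0,0.8],[-0.45,0.02,-0.2,0,0,0,0.8],[-0.45,0.02,-0.2,0,0,0,0.8]]' ;python3 - <<'E'
from h import *
p,d,ci=snap('wrist','w3.png')
s,t,r=st(); print(t,s['grip_width'])
H,S,V=hsv(p); zt=t[2]-159.8
m=(H>100)&(H<130)&(S>120)&(V>60)
print('plate',rect(ci,m,zt))
cv2.imwrite('pics/w3c.png',cv2.resize(p[:240,160:420,::-1],None,fx=2.4,fy=2.4,interpolation=3))
E
```

```text
time_s: 5.3
eef_pos: [556.1, 5.6, 351.3]
ee_rot: [-0.0, 0.723, 0.691, -0.0]
force: [0.3, 0.7, -2.0]
grip_width: 0.628
grip_force: 85.8
[556.09784698   5.64378691 351.2329743 ] 0.6294986139673451
plate [556.97  11.38 122.28  56.    87.49]
```

View pics/w3c.png

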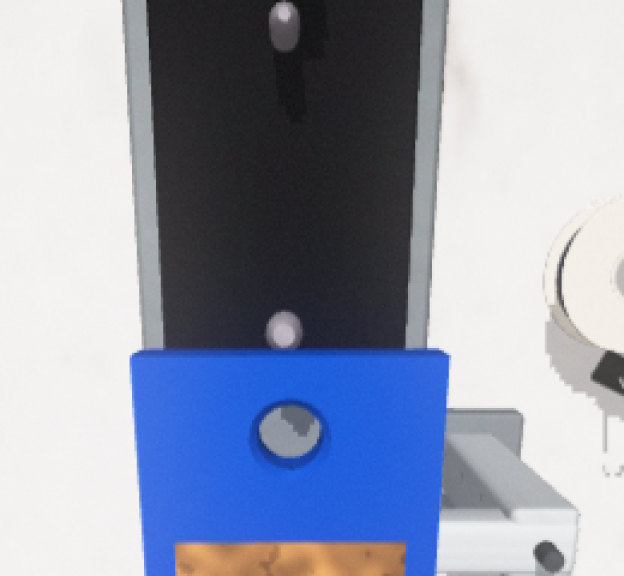

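```bash
python3 - <<'E'
from h import *
p=cv2.imread('pics/w3.png')[:,:,::-1].copy(); ci=camera_info('wrist'); s,t,r=st()
H,S,V=hsv(p); zt=t[2]-159.8
print('V pin rows', V[130:146,270:288].tolist()[::3]); print('blue V along col 260,row',V[146:210:3,260].tolist(), 'row180',V[180,255:305:2].tolist())
for th in (150,165,180):
    m=(V>th)&(S<60); m[:,:262]=0; m[:,296:]=0; m[150:]=0
    n,l,stt,c=cv2.connectedComponentsWithStats(m.astype(np.uint8))
    for i in range(1,n):
        if stt[i,4]>8: print(th,stt[i],c[i].round(2),onz(ci,[c[i]],50)[0].round(2))
blue=(H>100)&(H<130)&(S>120)&(V>190)
for th in (170,190,205,215):
    b=(H>100)&(H<130)&(S>120)&(V>th); f=fillhull(b); print(th,blobs(ci,f&~b,zt,60,1500)); print('  rect',rect(ci,b,zt))
E
```

```text
V pin rows [[48, 48, 47, 47, 66, 99, 107, 140, 144, 128, 123, 92, 70, 51, 49, 49, 47, 48], [52, 54, 111, 145, 154, 161, 164, 167, 163, 161, 156, 149, 139, 126, 101, 55, 52, 49], [56, 108, 142, 155, 173, 188, 197, 196, 193, 195, 191, 173, 142, 129, 117, 89, 55, 50], [74, 112, 130, 151, 184, 193, 194, 192, 195, 196, 196, 194, 170, 119, 103, 96, 63, 54], [54, 81, 102, 113, 142, 177, 189, 184, 190, 192, 191, 183, 128, 103, 97, 60, 49, 52], [109, 107, 104, 116, 128, 133, 132, 132, 132, 131, 129, 132, 126, 111, 105, 104, 106, 108]]
blue V along col 260,row [166, 223, 223, 223, 224, 223, 223, 222, 222, 224, 222, 223, 223, 222, 225, 223, 224, 225, 224, 224, 223, 221] row180 [223, 224, 225, 223, 220, 168, 126, 161, 161, 162, 161, 161, 162, 161, 160, 116, 115, 161, 163, 125, 183, 198, 222, 221, 222]
150 [275   2   6   7  31] [277.65   4.77] [561.38 161.12  50.  ]
150 [273 131  10  14  99] [277.55 137.55] [556.49  62.22  50.  ]
165 [276   2   5   6  22] [277.82   4.82] [561.51 161.08  50.  ]
165 [274 133   9  11  75] [277.61 138.45] [556.51  61.45  50.  ]
180 [276   3   5   5  19] [277.79   5.  ] [561.48 160.97  50.  ]
180 [274 135   8   9  57] [277.68 138.82] [556.56  61.13  50.  ]
170 [(558.71, 57.47, np.float64(12.5), [280.0, 180.0])]
  rect [556.98  12.3  119.73  55.98  87.5 ]
190 [(558.68, 57.41, np.float64(13.3), [280.0, 180.0])]
  rect [557.    12.38 118.53  55.97  87.52]
205 [(558.76, 57.24, np.float64(13.8), [280.0, 181.0])]
  rect [557.    12.15 118.1   55.96  87.63]
215 [(558.73, 57.12, np.float64(14.4), [280.0, 181.0])]
  rect [557.79  31.63  78.57  55.89  87.52]
```

```bash
python3 - <<'E'
from h import *
print(to([558.5,109.3,252]))
E
```

```text
(array([ 1.036, -0.022,  0.993]), array([0., 0., 0.]))
```

```bash
python3 -m crank '[[0.5,-0.02,0,0,0,0,0.8],[1,-0.02,0,0,0,0.007,0.8],[1,-0.02,0.5,0,0,0.007,0.8],[1,-0.02,0.9,0,0,0.007,0.8],[1,-0.02,0.9,0,0,0.007,0.8],[1,-0.02,0.9,0,0,0.007,0.8],[1,-0.02,0.9,0,0,0.007,0.8]]' ;python3 - <<'E'
from h import *
print(to([558.5,109.3,226]))
p,d,ci=snap('wrist','w4.png'); s,t,r=st(); print(t)
cv2.imwrite('pics/w4c.png',cv2.resize(p[110:310,180:380,::-1],None,fx=3,fy=3,interpolation=3))
E
```

```text
time_s: 6.05
eef_pos: [559.5, 104.6, 264.1]
ee_rot: [0.001, 0.725, 0.689, 0.001]
force: [0.4, 0.8, -1.0]
grip_width: 0.628
grip_force: 85.9
(array([ 0.046, -0.014,  0.381]), array([0., 0., 0.]))
[559.42444386 104.5290999  264.09083302]
```

View pics/w4c.png

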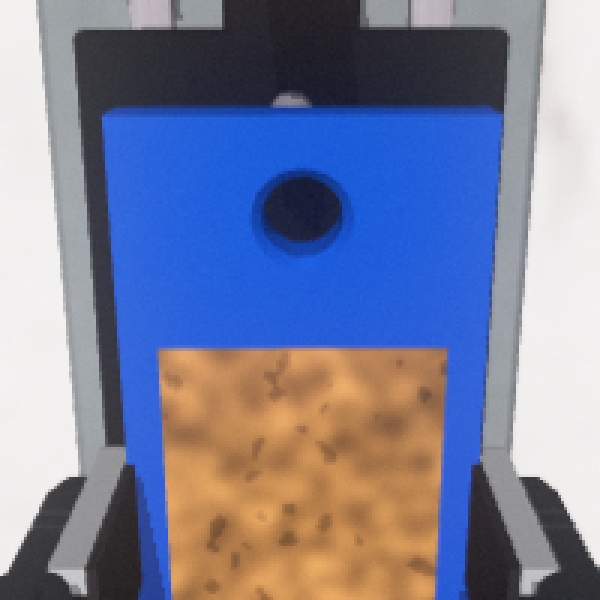

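```bash
python3 -m crank '[[0.05,-0.015,0.15,0,0,0,0.8],[0.05,-0.015,0.15,0,0,0,0.8],[0.05,-0.015,0.15,0,0,0,0.8],[0.05,-0.015,0.15,0,0,0,0.8]]' ;python3 - <<'E'
from h import *
p,d,ci=snap('wrist','w5.png'); s,t,r=st(); print(t)
H,S,V=hsv(p); zt=t[2]-159.8
for th in (190,205,215):
    b=(H>100)&(H<130)&(S>120)&(V>th); f=fillhull(b); print(th,blobs(ci,f&~b,zt,60,1800), rect(ci,b,zt))
m=(V>110)&(S<60)&f; m[250:]=0
n,l,stt,c=cv2.connectedComponentsWithStats(m.astype(np.uint8))
for i in range(1,n):
    if stt[i,4]>4: print(stt[i],c[i].round(2),onz(ci,[c[i]],50)[0].round(2))
cv2.imwrite('pics/w5c.png',cv2.resize(p[130:230,220:340,::-1],None,fx=5,fy=5,interpolation=3))
E
```

```text
time_s: 6.5
eef_pos: [558.0, 109.4, 247.9]
ee_rot: [0.001, 0.725, 0.688, 0.001]
force: [0.1, -0.4, -0.4]
grip_width: 0.625
grip_force: 85.8
[557.91774154 109.45128524 247.68801079]
190 [(561.33, 161.04, np.float64(13.4), [280.0, 180.0])] [559.28 115.8  118.52  55.88  87.19]
205 [(561.37, 160.84, np.float64(14.0), [280.0, 181.0])] [559.25 115.93 117.38  55.81  87.12]
215 [(561.42, 160.68, np.float64(14.9), [281.0, 182.0])] [560.73 143.07  63.12  55.6   87.22]
[233 226  38   1  38] [251.5 226. ] [542.67 125.42  50.  ]
[324 226   5   1   5] [326. 226.] [586.66 123.08  50.  ]
```

View pics/w5c.png

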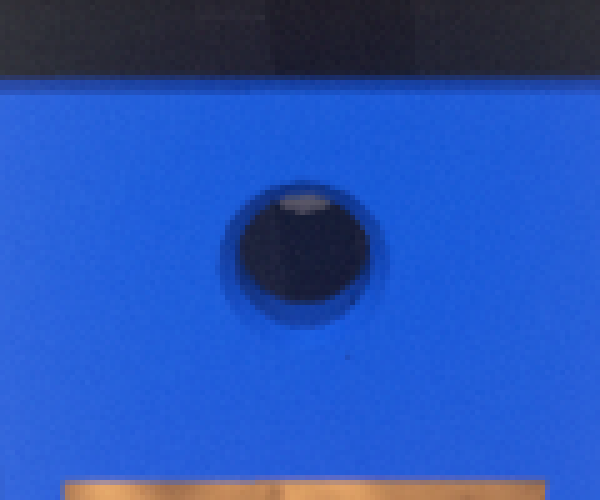

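```bash
python3 -m crank '[[0,0,0.15,0,0,0,0.8],[0,0,0.2,0,0,0,0.8],[0,0,0.25,0,0,0,0.8],[0,0,0.3,0,0,0,0.8],[0,0,0.3,0,0,0,0.8]]';  python3 - <<'E'
from h import *
s,t,r=st(); print(t,s['force'],s['wrist_torque'])
E
```

```text
time_s: 7.05
eef_pos: [557.6, 109.6, 216.3]
ee_rot: [-0.0, 0.725, 0.688, -0.0]
force: [0.8, 0.5, -2.5]
grip_width: 0.629
grip_force: 85.9
[557.58908798 109.60585046 216.28071956] [ 0.80438783  0.47628871 -2.51029206] [ 0.0151672  -0.04746686 -0.03069119]
```

```bash
python3 -m crank '[[0.0,0.005,0.06,0,0,0,0.8],[0,0.005,0.12,0,0,0,0.8],[0,0.005,0.17,0,0,0,0.8],[0,0.005,0.17,0,0,0,0.8]]';  python3 - <<'E'
from h import *
s,t,r=st(); print(t,s['force'],s['wrist_torque'])
E
```

```text
time_s: 7.45
eef_pos: [558.0, 109.6, 198.8]
ee_rot: [-0.001, 0.725, 0.689, -0.001]
force: [0.5, 0.1, -3.0]
grip_width: 0.63
grip_force: 85.9
[557.95012028 109.60420084 198.80817097] [ 0.49787639  0.05188427 -3.00760289] [0.02048661 0.0663679  0.00415528]
```

```bash
python3 -m crank '[[0,0,0.015,0,0,0,0.8],[0,0,0.025,0,0,0,0.8],[0,0,0.025,0,0,0,0.8],[0,0,0.025,0,0,0,0.5],[0,0,0.025,0,0,0,0.15],[0,0,0.025,0,0,0,0.15],[0,0,0.025,0,0,0,0.15]]';  python3 -m crank '[[0,0,-0.2,0,0,0,0],[0,0,-0.6,0,0,0,0],[0,0,-0.9,0,0,0,0],[0,0,-0.9,0,0,0,0],[0,0,-0.9,0,0,0,0]]'; python3 - <<'E'
from h import *
p,d,ci=snap('wrist','w6.png'); s,t,r=st(); print(t)
H,S,V=hsv(p)
b=(H>100)&(H<130)&(S>120)&(V>150); print(rect(ci,b,36)); P=cloud(ci,d); v,u=np.where(b)
q=P[b]; A=np.c_[q[:,:2]-q[:,:2].mean(0),np.ones(len(q))]; print(np.linalg.lstsq(A,q[:,2],rcond=None)[0])
cv2.imwrite('pics/w6c.png',p[:,:,::-1])
m=(H>15)&(H<30)&(S>120)&(V>90); print('brass',blobs(ci,m,6,3000,99999)); print(to([558,250,290],np.radians(-7)))
E
```

```text
time_s: 8.15
eef_pos: [558.2, 109.6, 197.4]
ee_rot: [0.0, 0.725, 0.689, 0.0]
force: [-0.2, 0.8, 0.3]
grip_width: 0.853
grip_force: 0.0
time_s: 8.65
eef_pos: [558.1, 109.6, 287.3]
ee_rot: [0.0, 0.725, 0.689, 0.0]
force: [0.0, -0.2, -0.1]
grip_width: 1.002
grip_force: 0.0
[557.91266734 109.59927894 286.43370254]
[558.97 110.31 129.91  56.19  87.06]
[2.67283013e-03 3.40952892e-02 3.73885926e+01]
brass []
(array([ 1.402, -0.072, -0.036]), array([-0.002,  0.   ,  0.089]))
```

View pics/w6c.png

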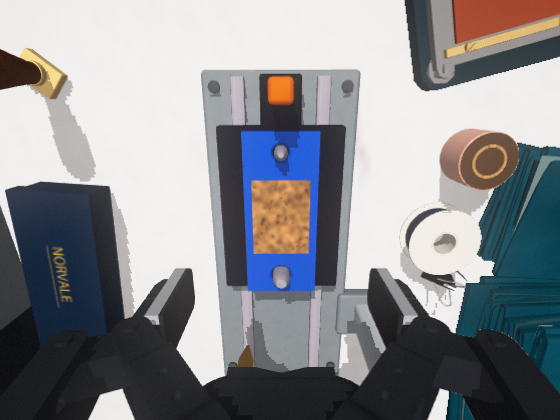

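The backing plate sits over both pins, visible at (281,153) and (281,277). I'll compare its tilt with the counter and move to the stencil.

```bash
python3 - <<'E'
from h import *
p,d,ci=snap('wrist'); s,t,r=st(); H,S,V=hsv(p); P=cloud(ci,d)
def fit(m,n):
    q=P[m&(d>0)]; k=abs(q[:,2]-np.median(q[:,2]))<8; q=q[k]; A=np.c_[q[:,:2]-q[:,:2].mean(0),np.ones(len(q))]; print(n,len(q),np.linalg.lstsq(A,q[:,2],rcond=None)[0].round(4),q[:,:2].mean(0).round(0))
fit((H>100)&(H<130)&(S>120)&(V>150),'plate')
m=np.zeros(V.shape,bool); m[135:285,220:238]=1; m[135:285,324:340]=1; fit(m&(V<70),'bed')
m[:]=0; m[130:300,150:200]=1; m[130:300,360:400]=1; fit(m&(V>200)&(S<30),'counter')
E
python3 -m crank '[[0.5,-0.07,0,0,0,0.09,0],[1,-0.07,0,0,0,0.09,0],[1,-0.07,0,0,0,0.09,0],[1,-0.07,0,0,0,0.09,0]]'
python3 -m crank '[[0.5,-0.1,0,0,0,0,0],[1,-0.1,0,0,0,0,0],[1,-0.1,0,0,0,0,0],[1,-0.1,0,0,0,0,0],[1,-0.1,0,0,0,0,0]]'
python3 - <<'E'
from h import *
p,d,ci=snap('wrist','w7.png'); s,t,r=st(); print(t); H,S,V=hsv(p)
m=(H>15)&(H<30)&(S>120)&(V>90); m[320:]=0; print('brass',rect(ci,m,6)); 
E
```

```text
plate 6796 [ 7.00000e-04 -2.50000e-03  3.64017e+01] [559. 120.]
bed 4529 [ 2.00000e-04 -1.00000e-03  2.64476e+01] [560. 116.]
counter 13160 [ 0.0005 -0.0006  0.4759] [544. 110.]
time_s: 9.15
eef_pos: [556.0, 210.6, 285.8]
ee_rot: [-0.001, 0.748, 0.663, -0.001]
force: [0.1, -0.9, -1.2]
grip_width: 1.0
grip_force: 0.0
time_s: 9.65
eef_pos: [559.0, 308.8, 286.7]
ee_rot: [-0.0, 0.75, 0.662, -0.001]
force: [0.2, 0.0, 0.2]
grip_width: 0.997
grip_force: 0.0
[559.0557702  308.6847227  286.91932993]
brass [563.25 345.34 129.35  79.88  82.89]
```

```bash
python3 - <<'E'
from h import *
print(to([563.2,345.3,184],np.radians(-7.1)))
p=cv2.imread('pics/w7.png')[:,:,::-1].copy(); ci=camera_info('wrist');H,S,V=hsv(p)
m=(H<20)&(V<120)&(S>60); m[330:]=0
cs,_=cv2.findContours(m.astype(np.uint8),0,2); c=max(cs,key=cv2.contourArea); print(cv2.boundingRect(c),rect(ci,m,36),rect(ci,m,20))
E
```

```text
(array([ 0.369, -0.004,  1.029]), array([-0.001,  0.001, -0.001]))
(270, 138, 20, 62) [563.59 346.68  45.15  13.97  83.36] [563.13 343.52  48.43  14.98  83.36]
```

```bash
python3 -m crank '[[0.37,0,0.3,0,0,0,0.3],[0.37,0,0.7,0,0,0,0.3],[0.37,0,0.9,0,0,0,0.3],[0.37,0,1,0,0,0,0.3],[0.37,0,1,0,0,0,0.3],[0.37,0,1,0,0,0,0.3]]'; python3 - <<'E'
from h import *
print(to([563.3,345.3,184],np.radians(-7.1)))
E
```

```text
time_s: 10.3
eef_pos: [563.8, 346.6, 188.7]
ee_rot: [0.0, 0.749, 0.662, 0.001]
force: [0.0, -0.0, -0.0]
grip_width: 0.705
grip_force: 0.0
(array([-0.013, -0.003,  0.047]), array([ 0.002, -0.001,  0.001]))
```

```bash
python3 -m crank '[[-0.01,-0.003,0.04,0,0,0,0.6],[-0.01,-0.003,0.04,0,0,0,1],[-0.01,-0.003,0.04,0,0,0,1],[-0.01,-0.003,0.04,0,0,0,1],[-0.01,-0.003,0.04,0,0,0,1],[-0.01,-0.003,0.04,0,0,0,1],[-0.01,-0.003,0.04,0,0,0,1]]' 90;  python3 -m crank '[[0,0,-0.1,0,0,0,1],[0,0,-0.4,0,0,0,1],[0,0,-0.8,0,0,0,1],[0,0,-0.9,0,0,0,1],[0,0,-0.9,0,0,0,1],[0,0,-0.9,0,0,0,1]]'; python3 - <<'E'
from h import *
s,t,r=st(); print(t,to([556,20,345],np.radians(-2.85)))
E
```

```text
time_s: 11.0
eef_pos: [562.9, 346.1, 183.9]
ee_rot: [0.0, 0.749, 0.663, 0.0]
force: [-1.4, -1.2, 5.1]
grip_width: 0.147
grip_force: 89.0
time_s: 11.6
eef_pos: [562.4, 345.9, 271.4]
ee_rot: [-0.0, 0.749, 0.662, -0.001]
force: [-0.5, 0.6, -3.3]
grip_width: 0.143
grip_force: 88.2
[562.41578744 345.94536087 271.4253363 ] (array([-3.244,  0.333, -0.732]), array([-0.003,  0.002, -0.093]))
```

```bash
python3 -m crank '[[-0.4,0.03,-0.1,0,0,-0.09,1],[-0.8,0.06,-0.2,0,0,-0.09,1],[-1,0.1,-0.2,0,0,-0.09,1],[-1,0.1,-0.2,0,0,-0.09,1],[-1,0.1,-0.2,0,0,-0.09,1]]';  python3 -m crank '[[-0.4,0.05,0,0,0,0,1],[-0.8,0.06,0,0,0,0,1],[-1,0.1,0,0,0,0,1],[-1,0.1,0,0,0,0,1],[-1,0.1,0,0,0,0,1]]'; python3 - <<'E'
from h import *
s,t,r=st(); print(t,to([558.5,110.5,285],np.radians(-2.85)))
E
```

```text
time_s: 12.1
eef_pos: [560.4, 245.6, 291.6]
ee_rot: [-0.001, 0.725, 0.688, -0.001]
force: [0.7, 0.2, -1.8]
grip_width: 0.147
grip_force: 88.4
time_s: 12.6
eef_pos: [565.2, 146.1, 292.4]
ee_rot: [-0.001, 0.725, 0.689, -0.0]
force: [0.4, 0.2, -2.4]
grip_width: 0.147
grip_force: 88.4
[565.21849541 146.10663504 292.43136545] (array([-0.359, -0.049,  0.074]), array([-0.002, -0.   , -0.002]))
```

```bash
python3 -m crank '[[-0.2,-0.05,0,0,0,0,1],[-0.36,-0.05,0,0,0,0,1],[-0.36,-0.05,0.07,0,0,0,1],[-0.36,-0.05,0.07,0,0,0,1],[-0.36,-0.05,0.07,0,0,0,1]]'; python3 - <<'E'
from h import *
p,d,ci=snap('wrist','w8.png'); s,t,r=st(); print(t); H,S,V=hsv(p); zt=t[2]-177.9
print(np.median(cloud(ci,d)[...,2][(H>15)&(H<30)&(S>120)&(V>150)]),zt)
for th in (120,150,170,185):
    m=(H>15)&(H<30)&(S>110)&(V>th); f=fillhull(m); print(th,rect(ci,m,zt)); f[250:]=0
    print(blobs(ci,f&~m,zt,60,1800))
cv2.imwrite('pics/w8c.png',cv2.resize(p[80:330,170:390,::-1],None,fx=2.4,fy=2.4,interpolation=3))
E
```

```text
time_s: 13.1
eef_pos: [558.4, 110.2, 285.9]
ee_rot: [-0.0, 0.725, 0.689, -0.0]
force: [1.1, -0.5, -2.7]
grip_width: 0.146
grip_force: 88.4
[558.46526682 110.18264814 286.06926735]
108.28735845779073 108.16926735092594
120 [560.02 128.24  93.36  79.97  87.05]
[(559.82, 124.88, np.float64(13.1), [281.0, 241.0]), (561.68, 161.05, np.float64(10.8), [281.0, 175.0])]
150 [560.02 128.24  93.36  79.97  87.05]
[(559.81, 124.89, np.float64(13.4), [281.0, 241.0]), (561.58, 161.33, np.float64(11.3), [280.0, 174.0])]
170 [560.   128.25  93.35  79.98  87.08]
[(559.79, 124.89, np.float64(13.5), [281.0, 241.0]), (561.43, 161.33, np.float64(12.0), [280.0, 174.0])]
185 [560.   128.25  93.35  79.98  87.08]
[(559.77, 124.9, np.float64(13.5), [281.0, 241.0]), (561.49, 160.75, np.float64(12.8), [280.0, 174.0])]
```

View pics/w8c.png

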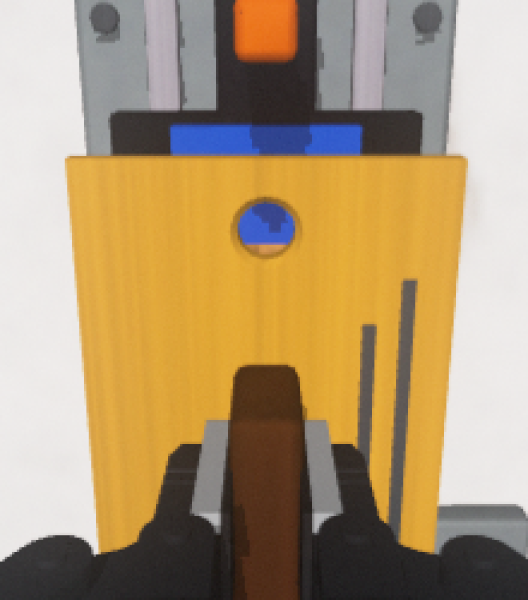

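The stencil hole is at crop (266,228) and matches the measured pin position within 0.5 mm. Descending.

```bash
python3 -m crank '[[0.005,0,0.2,0,0,0,1],[0.005,0,0.4,0,0,0,1],[0.005,0,0.46,0,0,0,1],[0.005,0,0.46,0,0,0,1]]';  python3 - <<'E'
from h import *
s,t,r=st(); print(t,to([558.4,110.5,228],np.radians(-2.85)))
E
```

```text
time_s: 13.55
eef_pos: [558.4, 110.3, 239.8]
ee_rot: [-0.0, 0.725, 0.689, -0.0]
force: [0.2, -0.7, -2.5]
grip_width: 0.147
grip_force: 88.4
[558.40850672 110.31581474 239.78848146] (array([ 0.002, -0.   ,  0.118]), array([-0.002, -0.   , -0.002]))
```

```bash
python3 -m crank '[[0.002,0,0.04,0,0,0,1],[0.002,0,0.08,0,0,0,1],[0.002,0,0.12,0,0,0,1],[0.002,0,0.14,0,0,0,1],[0.002,0,0.14,0,0,0,1]]';  python3 - <<'E'
from h import *
s,t,r=st(); print(t,s['force'],s['wrist_torque'],to([558.4,110.5,228],np.radians(-2.85)))
E
```

```text
time_s: 14.05
eef_pos: [558.4, 110.3, 226.0]
ee_rot: [-0.0, 0.725, 0.689, -0.0]
force: [-0.8, 2.2, -3.4]
grip_width: 0.141
grip_force: 88.4
[558.41198365 110.26159881 226.01896781] [-0.81713896  2.21215122 -3.4481358 ] [ 0.13291763 -0.06409209  0.02782467] (array([ 0.002, -0.   , -0.02 ]), array([-0.   , -0.   , -0.003]))
```

```bash
python3 -m crank '[[0.004,0,0.02,0,0,0,1],[0.004,0,0.04,0,0,0,1],[0.004,0,0.055,0,0,0,1],[0.004,0,0.055,0,0,0,1]]';  python3 - <<'E'
from h import *
s,t,r=st(); print(t,s['force'],s['wrist_torque'])
E
```

```text
time_s: 14.45
eef_pos: [558.4, 110.6, 220.4]
ee_rot: [-0.0, 0.725, 0.689, -0.0]
force: [0.2, 0.8, -1.6]
grip_width: 0.145
grip_force: 88.4
[558.41079643 110.58325462 220.44417555] [ 0.23983991  0.75945687 -1.63633214] [-0.0172057  -0.03981023 -0.04675132]
```

```bash
python3 -m crank '[[0,0,0.005,0,0,0,1],[0,0,0.005,0,0,0,0.6],[0,0,0.005,0,0,0,0.5],[0,0,0.005,0,0,0,0.5]]';  python3 -m crank '[[0,0,-0.2,0,0,0,0.5],[0,0,-0.6,0,0,0,0.4],[0.3,0,-0.9,0,0,0,0.4],[0.3,0,-0.9,0,0,0,0.4],[0.3,0,-0.9,0,0,0,0.4]]'; python3 - <<'E'
from h import *
p,d,ci=snap('wrist','w9.png'); s,t,r=st(); print(t); H,S,V=hsv(p); P=cloud(ci,d)
m=(H>15)&(H<30)&(S>120)&(V>90); m[330:]=0; print('stencil',rect(ci,m,42))
q=P[m]; q=q[abs(q[:,2]-42)<6]; A=np.c_[q[:,:2]-q[:,:2].mean(0),np.ones(len(q))]; print(np.linalg.lstsq(A,q[:,2],rcond=None)[0].round(4))
red=((H<6)|(H>174))&(S>150)&(V>120); print('red',[b for b in blobs(ci,red,42,30,900)])
k=(H>6)&(H<15)&(S>180)&(V>140); k[200:]=0; zz=P[...,2][k]; print('knob z',np.percentile(zz,[50,90,98]))
top=k&(P[...,2]>np.percentile(zz,90)-4); print(rect(ci,top,np.percentile(zz,90)))
E
```

```text
time_s: 14.85
eef_pos: [558.6, 110.6, 220.5]
ee_rot: [0.0, 0.725, 0.689, 0.0]
force: [-0.3, 0.1, 0.3]
grip_width: 0.499
grip_force: 0.0
time_s: 15.35
eef_pos: [559.8, 140.8, 310.3]
ee_rot: [0.0, 0.725, 0.689, 0.0]
force: [0.3, -0.5, -1.5]
grip_width: 0.603
grip_force: 0.0
[559.76070392 140.38022524 309.33211675]
stencil [559.32 110.56 131.12  80.81  87.06]
[ 6.00000e-04 -2.40000e-03  4.24489e+01]
red [(529.37, 76.09, np.float64(10.8), [249.0, 281.0])]
knob z [26.6814798  64.37410847 65.11244909]
[563.76 201.33  14.91  14.67  87.07]
```

View pics/w9.png

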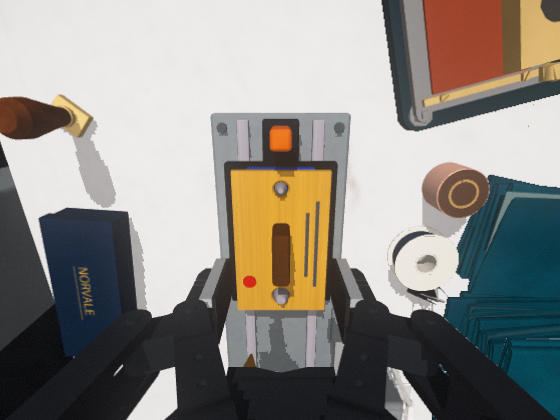

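```bash
python3 - <<'E'
from h import *
p,d,ci=snap('wrist'); s,t,r=st(); print(t); H,S,V=hsv(p); P=cloud(ci,d)
m=(H>12)&(H<30)&(S>90)&(V>60); m[:335]=0; m[:,:225]=0; m[:,280:]=0
v,u=np.where(m); print(u.min(),u.max(),v.min(),v.max(),len(u))
for row in range(v.min(),v.min()+8): 
    uu=u[v==row]; print(row,uu.min(),uu.max(),onz(ci,[[uu.mean(),row]],52)[0].round(1),P[row,int(uu.mean())].round(1))
g=(S<40)&(V>90)&(V<190); print('jig end',[ (row,onz(ci,[[240,row]],10)[0].round(1)) for row in (113,114)],g[108:118,240].astype(int))
cv2.imwrite('pics/w10c.png',cv2.resize(p[330:400,210:310,::-1],None,fx=6,fy=6,interpolation=3))
E
```

```text
[559.80073375 140.13614291 308.94830174]
244 255 354 366 91
354 251 252 [525.8   4.3  52. ] [525.5   5.   52.8]
355 251 252 [525.7   3.1  52. ] [525.8   6.2  55.2]
356 250 252 [525.2   2.   52. ] [526.1   7.4  57.6]
357 249 253 [525.1   0.8  52. ] [526.2   7.3  58.7]
358 249 253 [ 5.25e+02 -4.00e-01  5.20e+01] [526.3   7.   59.5]
359 248 253 [524.4  -1.6  52. ] [525.9   9.2  62.9]
360 247 254 [524.3  -2.7  52. ] [526.1   9.7  64.5]
361 247 254 [524.2  -3.9  52. ] [526.1   8.9  64.8]
jig end [(113, array([530. , 218.7,  10. ])), (114, array([529.9, 217.9,  10. ]))] [0 0 0 0 0 1 1 1 1 1]
```

View pics/w10c.png

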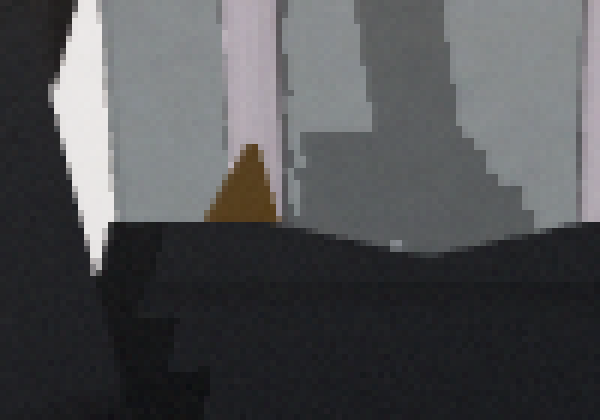

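The stylus tip is at (252,354) → (525.8,5), and the dot is at (529.4,76.5), so about 72 mm of slide is needed. I'll grip the knob at (563.8,201.3).

```bash
python3 - <<'E'
from h import *
print(to([563.8,201.3,212],np.radians(-2.85)))
E
python3 -m crank '[[0.5,0.01,0,0,0,0,0.4],[0.61,0.01,0,0,0,0,0.4],[0.61,0.01,0.4,0,0,0,0.4],[0.61,0.01,0.8,0,0,0,0.4],[0.61,0.01,0.96,0,0,0,0.4],[0.61,0.01,0.96,0,0,0,0.4],[0.61,0.01,0.96,0,0,0,0.4]]'
python3 -m crank '[[0,0,0,0,0,0,0.8],[0,0,0,0,0,0,1],[0,0,0,0,0,0,1],[0,0,0,0,0,0,1],[0,0,0,0,0,0,1]]' 40
```

```text
(array([0.613, 0.01 , 0.969]), array([-0.003,  0.001, -0.003]))
time_s: 16.15
eef_pos: [564.4, 201.0, 214.3]
ee_rot: [-0.0, 0.725, 0.688, -0.0]
force: [0.5, 0.5, 0.6]
grip_width: 0.602
grip_force: 0.0
time_s: 16.65
eef_pos: [563.4, 201.6, 215.4]
ee_rot: [-0.001, 0.725, 0.689, -0.001]
force: [-10.0, -1.0, 10.7]
grip_width: 0.171
grip_force: 40.3
```

```bash
python3 -m crank '[[-0.1,0,0,0,0,0,1],[-0.2,0,0,0,0,0,1],[-0.3,0,0,0,0,0,1],[-0.4,0,0,0,0,0,1],[-0.5,0,0,0,0,0,1],[-0.6,0,0,0,0,0,1],[-0.68,0,0,0,0,0,1],[-0.72,0,0,0,0,0,1],[-0.72,0,0,0,0,0,1],[-0.72,0,0,0,0,0,1]]'; python3 - <<'E'
from h import *
p,d,ci=snap('wrist','w11.png'); s,t,r=st(); print(t); H,S,V=hsv(p); P=cloud(ci,d)
red=((H<6)|(H>174))&(S>150)&(V>100); red[:200]=0; v,u=np.where(red); print(len(u), u.mean() if len(u) else 0)
E
```

```text
time_s: 17.65
eef_pos: [559.8, 129.4, 215.4]
ee_rot: [-0.001, 0.725, 0.689, -0.001]
force: [-10.5, -2.9, 12.0]
grip_width: 0.176
grip_force: 40.3
[559.77921833 129.42471561 215.37774706]
0 0
```

View pics/w11.png

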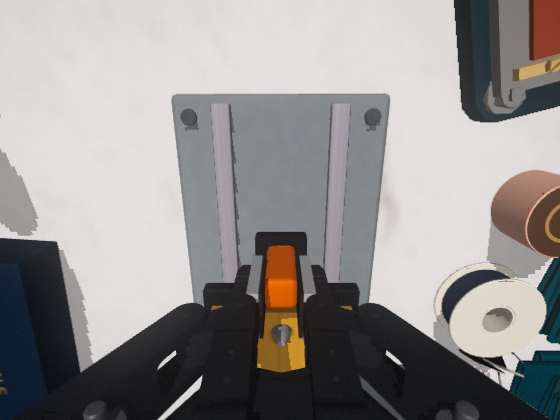

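The knob is gripped at (281,275), and the dot is hidden from here. I'll release, back off and measure numerically.

```bash
python3 -m crank '[[0,0,0,0,0,0,0.6],[0,0,0,0,0,0,0.4],[0,0,0,0,0,0,0.4],[0,0,-0.5,0,0,0,0.4],[0.2,0,-0.9,0,0,0,0.4],[0.2,0,-0.9,0,0,0,0.4],[0.2,0,-0.9,0,0,0,0.4],[0.2,0,-0.9,0,0,0,0.4]]'; python3 - <<'E'
from h import *
p,d,ci=snap('wrist','w12.png'); s,t,r=st(); print(t); H,S,V=hsv(p); P=cloud(ci,d)
red=((H<6)|(H>174))&(S>150)&(V>100); red[:150]=0
print('red',blobs(ci,red,42,10,900)); v,u=np.where(red); print(len(u),(u.min(),u.max(),v.min(),v.max()) if len(u) else 0, P[red].mean(0) if len(u) else 0)
m=(H>15)&(H<30)&(S>110)&(V>60); m[:100]=0
print('stencil',rect(ci,m&(abs(P[...,2]-42)<5),42))
k=(H>6)&(H<15)&(S>180)&(V>140)&(P[...,2]>60); print('knob',rect(ci,k,64.4))
m2=m&(P[...,2]>49)&(P[...,2]<75); v,u=np.where(m2); print([(a,b,P[b,a].round(1)) for a,b in list(zip(u,v))[::12]][:12])
E
```

```text
time_s: 18.5
eef_pos: [561.3, 149.3, 302.9]
ee_rot: [-0.001, 0.725, 0.688, -0.001]
force: [-1.2, 0.1, -1.0]
grip_width: 0.603
grip_force: 0.0
[561.29077952 149.22104549 302.79229937]
red [(525.84, 3.38, np.float64(11.0), [251.0, 359.0])]
95 (np.int64(246), np.int64(257), np.int64(355), np.int64(364)) [526.01714626   4.51380655  43.11792764]
stencil [556.05  47.11 116.65  80.12  87.02]
knob [560.04 130.61  15.78  15.16  87.06]
[(np.int64(280), np.int64(288), array([557.7,  86.6,  50.8])), (np.int64(272), np.int64(334), array([549.6,  55.7,  69.4])), (np.int64(272), np.int64(344), array([548.9,  45. ,  68.8]))]
```

```bash
python3 -m crank '[[-0.3,0,-0.1,0,0,0,0.4],[-0.4,0,-0.1,0,0,0,0.4],[-0.4,0,-0.1,0,0,0,0.4],[-0.4,0,-0.1,0,0,0,0.4],[-0.4,0,-0.1,0,0,0,0.4]]'; python3 - <<'E'
from h import *
p,d,ci=snap('wrist','w13.png'); s,t,r=st(); print(t); H,S,V=hsv(p); P=cloud(ci,d)
print('expected tip px',proj(ci,[[525.8,5,52],[525.8,4,42]]))
cv2.imwrite('pics/w13c.png',cv2.resize(p[290:390,190:320,::-1],None,fx=6,fy=6,interpolation=3))
red=((H<6)|(H>174))&(S>150)&(V>100); red[:150]=0
print('red',blobs(ci,red,42,10,900)); v,u=np.where(red); print(u.min(),u.max(),v.min(),v.max())
E
```

```text
time_s: 19.05
eef_pos: [559.3, 110.2, 313.7]
ee_rot: [-0.0, 0.725, 0.689, -0.0]
force: [0.2, -0.1, -0.1]
grip_width: 0.6
grip_force: 0.0
[559.33746362 110.23694717 313.75358387]
expected tip px [[249.4308915  323.7223429 ]
 [250.54747558 317.4617031 ]]
red [(525.8, 3.85, np.float64(10.6), [251.0, 318.0])]
245 256 313 322
```

View pics/w13c.png

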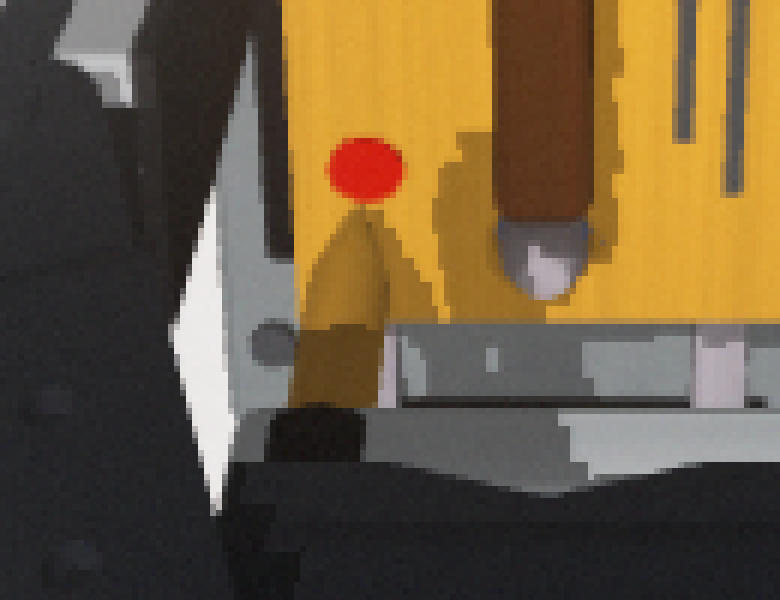

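The tip is at crop (362,203) just below the dot at (366,170). Casting both to their own heights gives tip (526,5.0) and dot (525.8,3.9), within about 1.2 mm. Now the pens, by numbers only.

```bash
python3 - <<'E'
from h import *
s,t,r=st(); print('q',s['joints'].round(3))
p,d,ci=snap('top'); H,S,V=hsv(p); P=cloud(ci,d)
def roi(x0,x1,y0,y1): return (P[...,0]>x0)&(P[...,0]<x1)&(P[...,1]>y0)&(P[...,1]<y1)
for x in range(360,640,20):
    print(x,[int(P[...,2][roi(x,x+20,y-20,y)].max(initial=-1)) for y in range(-240,-540,-20)])
print('rack',rect(ci,roi(480,545,-510,-380)&(P[...,2]>55),68))
w=roi(490,600,-300,-120)
print('w dark',rect(ci,w&(V<120),6.6)); 
E
```

```text
q [-0.011  0.494  1.481  0.     1.167  0.04 ]
360 [5, 8, 4, 6, 4, 4, 18, 23, 4, 5, 6, 5, 5, 9, 5]
380 [6, 5, 5, 3, 4, 26, 23, 25, 23, 10, 11, 5, 4, 6, 4]
400 [7, 5, 4, 3, 6, 20, 23, 24, 23, 22, 22, 5, 7, 6, 4]
420 [5, 4, 5, 5, 7, 5, 20, 22, 12, 7, 8, 8, 2, 11, 5]
440 [6, 4, 6, 4, 8, 7, 6, 6, 2, 5, 11, 41, 6, 3, 6]
460 [16, 18, 13, 3, 4, 3, 8, 4, 6, 7, 10, 36, 5, 6, 5]
480 [4, 3, 4, 5, 5, 3, 5, 69, 65, 71, 71, 72, 68, 3, 4]
500 [6, 5, 7, 5, 8, 5, 7, 68, 69, 63, 6, 62, 67, 4, 4]
520 [15, 4, 9, 5, 6, 5, 4, 68, 74, 73, 69, 72, 70, 4, 3]
540 [13, 6, 6, 2, 5, 4, 5, 6, 4, 5, 6, 5, 5, 5, 8]
560 [6, 3, 3, 5, 4, 5, 4, 6, 7, 20, 16, 17, 17, 11, 10]
580 [4, 8, 9, 5, 5, 7, 9, 4, 4, 21, 28, 11, 10, 13, 24]
600 [10, 6, 6, 8, 6, 6, 4, 8, 8, 35, 33, 25, 9, 11, 148]
620 [49, 54, 56, 55, 6, 5, 13, 4, 7, 36, 46, 50, 51, 11, 100]
rack [ 510.31 -445.69   99.35   37.73   83.58]
w dark [ 537.99 -221.71   11.09   51.28   91.73]
```

```bash
python3 -m crank '[[-0.4,0,0,0,0,0.15,0.4],[-0.8,0,0,0,0,0.35,0.4],[-1,0,0,0,0,0.55,0.4],[-1,0,0,0,0,0.75,0.4],[-1,0,0,0,0,0.95,0.4],[-1,0,0,0,0,1,0.4],[-1,0,0,0,0,1,0.4]]'; python3 - <<'E'
from h import *
s,t,r=st(); print(s['joints'].round(2),r.as_matrix().round(2).tolist()); print(to([490,-120,300]))
E
```

```text
time_s: 19.85
eef_pos: [554.2, 10.0, 314.1]
ee_rot: [-0.0, 0.934, 0.359, -0.0]
force: [0.2, 0.5, -0.0]
grip_width: 0.594
grip_force: 0.0
[-0.19  0.46  1.53 -0.    1.15  0.64] [[0.74, 0.67, -0.0], [0.67, -0.74, 0.0], [-0.0, -0.0, -1.0]]
(array([-1.348,  0.536,  0.141]), array([0., 0., 0.]))
```

```bash
python3 -m crank '[[-0.4,0.16,0,0,0,0.2,0.4],[-0.8,0.32,0,0,0,0.4,0.4],[-0.95,0.38,0,0,0,0.6,0.4],[-0.95,0.38,0,0,0,0.8,0.4],[-0.95,0.38,0,0,0,1,0.4],[-0.95,0.38,0,0,0,1,0.4],[-0.95,0.38,0,0,0,1,0.4]]'; python3 - <<'E'
from h import *
s,t,r=st(); print(s['joints'].round(2),r.as_matrix().round(2).tolist()); print(to([475,-180,290]))
E
```

```text
time_s: 20.55
eef_pos: [509.2, -81.9, 314.2]
ee_rot: [-0.0, 1.0, -0.025, 0.0]
force: [0.0, 0.3, -0.3]
grip_width: 0.602
grip_force: 0.0
[-0.39  0.38  1.65  0.    1.11  1.23] [[1.0, -0.05, 0.0], [-0.05, -1.0, 0.0], [0.0, -0.0, -1.0]]
(array([-0.292,  0.997,  0.242]), array([0., 0., 0.]))
```

```bash
python3 -m crank '[[-0.1,0.4,0,0,0,0.2,0.4],[-0.2,0.7,0.1,0,0,0.4,0.4],[-0.3,0.98,0.2,0,0,0.6,0.4],[-0.3,0.98,0.2,0,0,0.8,0.4],[-0.3,0.98,0.2,0,0,1,0.4],[-0.3,0.98,0.2,0,0,1,0.4],[-0.3,0.98,0.2,0,0,1,0.4]]'; python3 - <<'E'
from h import *
s,t,r=st(); print(s['joints'].round(2)); print(to([468,-210,290],np.radians(-175)))
E
```

```text
time_s: 21.25
eef_pos: [474.1, -178.3, 294.2]
ee_rot: [0.0, 0.914, -0.405, 0.0]
force: [0.0, -0.8, -0.2]
grip_width: 0.598
grip_force: 0.0
[-0.59  0.39  1.7  -0.    1.05  1.81]
(array([0.194, 0.258, 0.042]), array([ 0.   , -0.   ,  0.826]))
```

```bash
python3 -m crank '[[0.1,0.1,0,0,0,0.2,0.4],[0.19,0.26,0,0,0,0.4,0.4],[0.19,0.26,0,0,0,0.6,0.4],[0.19,0.26,0,0,0,0.8,0.4],[0.19,0.26,0,0,0,0.83,0.4],[0.19,0.26,0,0,0,0.83,0.4],[0.19,0.26,0,0,0,0.83,0.4]]'; python3 - <<'E'
from h import *
p,d,ci=snap('wrist','w14.png'); s,t,r=st(); print(t,s['joints'].round(2)); H,S,V=hsv(p)
P=cloud(ci,d); o=onz(ci,np.stack(np.meshgrid(np.arange(560),np.arange(420)),-1).reshape(-1,2),6).reshape(420,560,3)
m=(o[...,0]>430)&(o[...,0]<500)&(o[...,1]<-120)&(o[...,1]>-310)&(V<110)&(P[...,2]<25); print('navy all',rect(ci,m,6.2),m.sum())
print('barrel',rect(ci,m&(S>90),6.2),'cap',rect(ci,m&(S<60)&(V<60),6.2))
m=(o[...,0]>510)&(o[...,0]<565)&(o[...,1]<-80)&(o[...,1]>-310)&(P[...,2]<25)
print('white cap',rect(ci,m&(V<110),6.6))
mm=m&(P[...,2]>6); print('white z',rect(ci,mm,6.6),mm.sum())
ce=(abs(H-18)<12)&(S>25)&(V>150)&(P[...,2]<20)&(o[...,0]>380)&(o[...,0]<590); print('beige?',ce.sum())
E
```

```text
time_s: 21.95
eef_pos: [467.5, -209.8, 294.2]
ee_rot: [-0.0, 0.737, -0.676, 0.0]
force: [0.7, -0.1, 0.5]
grip_width: 0.599
grip_force: 0.0
[ 467.50978989 -209.84131703  294.20406448] [-0.65  0.4   1.68  0.    1.06  2.41]
navy all [ 462.53 -189.63   12.22   98.49   94.09] 2346Traceback (most recent call last):
  File "<stdin>", line 5, in <module>
  File "h.py", line 40, in rect
    c=max(cs,key=cv2.contourArea).reshape(-1,2)
      ~~~^^^^^^^^^^^^^^^^^^^^^^^^
ValueError: max() iterable argument is empty
```

```bash
cat >> h.py <<'E'
def line(o,m):
    q=o[m][:,:2]; c=np.median(q,0)
    for _ in range(4):
        u=np.linalg.svd(q-q.mean(0))[2][0] if len(q)<5 else np.linalg.eigh(np.cov((q-q.mean(0)).T))[1][:,1]
        n=np.array([-u[1],u[0]]); k=abs((q-np.median(q,0))@n)<9; q=q[k]
    if u[1]>0: u=-u
    s=(q-q.mean(0))@u; w=(q-q.mean(0))@n
    lo,hi=np.percentile(s,[.3,99.7]); c=q.mean(0)+n*(np.percentile(w,[2,98]).mean())
    return 'foot',(c+lo*u).round(1),'capend',(c+hi*u).round(1),'len',round(hi-lo,1),'w',np.ptp(np.percentile(w,[2,98])).round(1),'ang',np.degrees(np.arctan2(u[1],u[0])).round(2),len(q)
def grid(ci,z): return onz(ci,np.stack(np.meshgrid(np.arange(560),np.arange(420)),-1).reshape(-1,2),z).reshape(420,560,3)
E
python3 - <<'E'
from h import *
p=cv2.imread('pics/w14.png')[:,:,::-1].copy(); ci=camera_info('wrist'); _,d=capture('wrist'); H,S,V=hsv(p); P=cloud(ci,d); o=grid(ci,6.4)
R_=lambda a,b,c,e:(o[...,0]>a)&(o[...,0]<b)&(o[...,1]>c)&(o[...,1]<e)
low=P[...,2]<25
print('navy',line(o,R_(430,500,-320,-120)&(V<110)&low))
m=R_(510,565,-310,-80)&low
print('wcap',line(o,m&(V<110))); print('wh z>5',line(o,m&(P[...,2]>5)))
print('white S/V', V[m&(P[...,2]>5)].mean())
q=R_(400,590,-320,-60)&low&(P[...,2]>5); n,l,stt,c=cv2.connectedComponentsWithStats(q.astype(np.uint8))
for i in range(1,n):
    if stt[i,4]>60: v,u=c[i][::-1].astype(int); print(stt[i],o[v,u,:2].round(0),p[l==i].mean(0).round(0))
E
```

```text
navy ('foot', array([ 459. , -141.7]), 'capend', array([ 470.2, -292.9]), 'len', np.float64(151.5), 'w', np.float64(12.0), 'ang', np.float64(-85.75), 2343)
wcap ('foot', array([516.9, -81.3]), 'capend', array([ 540.3, -250.5]), 'len', np.float64(170.8), 'w', np.float64(13.3), 'ang', np.float64(-82.11), 994)
wh z>5 ('foot', array([ 525.5, -141.8]), 'capend', array([ 540.5, -250.2]), 'len', np.float64(109.5), 'w', np.float64(12.6), 'ang', np.float64(-82.14), 1601)
white S/V 107.23360399750156
[ 278  106   17  170 2388] [ 466. -227.] [58. 58. 62.]
[ 193  152   28  117 1597] [ 534. -203.] [107. 105. 103.]
[142 181   5  32  84] [ 589. -208.] [142. 120.  76.]
[221 321  28  19 413] [505. -71.] [87. 89. 90.]
```

```bash
python3 - <<'E'
from h import *
print(to([467.6,-257.4,200],np.radians(-175.75)))
E
```

```text
(array([0.474, 0.039, 0.942]), array([-0.   , -0.   ,  0.013]))
```

```bash
python3 -m crank '[[0.3,0.03,0,0,0,0.01,0.6],[0.47,0.04,0.4,0,0,0.01,0.6],[0.47,0.04,0.8,0,0,0.01,0.6],[0.47,0.04,0.94,0,0,0.01,0.6],[0.47,0.04,0.94,0,0,0.01,0.6]]'; python3 - <<'E'
from h import *
print(to([467.6,-257.4,175],np.radians(-175.75)))
E
```

```text
time_s: 22.55
eef_pos: [466.9, -256.9, 198.2]
ee_rot: [0.0, 0.733, -0.68, -0.002]
force: [1.1, 0.7, 1.0]
grip_width: 0.399
grip_force: 0.0
(array([ 0.007, -0.008,  0.232]), array([0.004, 0.004, 0.001]))
```

```bash
python3 -m crank '[[0,-0.006,0.12,0,0,0,0.6],[0,-0.006,0.23,0,0,0,0.6],[0,-0.006,0.23,0,0,0,0.8],[0,-0.006,0.23,0,0,0,1],[0,-0.006,0.23,0,0,0,1],[0,-0.006,0.23,0,0,0,1],[0,-0.006,0.23,0,0,0,1]]' 50; python3 -m crank '[[0,0,-0.1,0,0,0,1],[0,0,-0.5,0,0,0,1],[0,0,-1,0,0,0,1],[0,0,-1,0,0,0,1],[0,0,-1,0,0,0,1]]'; python3 - <<'E'
from h import *
s,t,r=st(); print(t,s['joints'].round(2))
E
```

```text
time_s: 23.25
eef_pos: [468.0, -257.1, 177.5]
ee_rot: [-0.0, 0.733, -0.681, 0.0]
force: [-0.4, 0.1, 0.4]
grip_width: 0.115
grip_force: 48.8
time_s: 23.75
eef_pos: [467.9, -257.0, 278.7]
ee_rot: [-0.0, 0.733, -0.681, 0.001]
force: [-0.8, -0.2, -0.7]
grip_width: 0.117
grip_force: 48.9
[ 467.88974671 -257.03878195  278.65460485] [-0.72  0.46  1.63 -0.    1.04  2.35]
```

```bash
cat >> h.py <<'E'
def tilt(target,h,pitch):
    """tool heading h (rad), pitch 0=down, 90deg=horizontal; tool x toward heading/up"""
    s,p,r=st(); d=np.array([np.cos(h),np.sin(h),0]); up=np.array([0,0,1.])
    z=np.sin(pitch)*d-np.cos(pitch)*up; x=np.cos(pitch)*d+np.sin(pitch)*up; y=np.cross(z,x)
    w=(r.inv()*R.from_matrix(np.c_[x,y,z])).as_rotvec()/(np.pi/4)
    return (r.inv().apply(np.array(target)-p)/100).round(3),w.round(3)
E
python3 - <<'E'
from h import *
print(tilt([403,-341,285],-.921,0))
E
```

```text
(array([ 0.79 ,  0.709, -0.063]), array([-0.002, -0.003, -0.733]))
```

```bash
python3 -m crank '[[0.2,0.2,-0.06,0,0,-0.15,1],[0.5,0.5,-0.06,0,0,-0.35,1],[0.79,0.71,-0.06,0,0,-0.55,1],[0.79,0.71,-0.06,0,0,-0.73,1],[0.79,0.71,-0.06,0,0,-0.73,1],[0.79,0.71,-0.06,0,0,-0.73,1]]'; python3 -m crank '[[0,0,0,0,0.15,0,1],[0,0,0,0,0.3,0,1],[0,0,0,0,0.45,0,1],[0,0,0,0,0.6,0,1],[0,0,0,0,0.8,0,1],[0,0,0,0,0.95,0,1],[0,0,0,0,0.95,0,1],[0,0,0,0,0.95,0,1]]'; python3 - <<'E'
from h import *
s,t,r=st(); print(t,s['joints'].round(2),s['grip_width']); print(tilt([403,-341,270],-.921,np.pi/2))
E
```

```text
time_s: 24.35
eef_pos: [403.0, -340.7, 282.5]
ee_rot: [-0.0, 0.895, -0.447, -0.001]
force: [0.2, 0.1, -0.3]
grip_width: 0.118
grip_force: 48.9
time_s: 25.15
eef_pos: [403.2, -340.6, 283.0]
ee_rot: [0.161, 0.834, -0.416, 0.325]
force: [0.6, -0.1, -0.6]
grip_width: 0.116
grip_force: 49.1
[ 403.18680565 -340.5785679   282.96055179] [-0.92  0.38  1.83  0.    0.2   1.57] 0.11601907309867153
(array([-0.086,  0.004,  0.097]), array([ 0.003,  1.055, -0.003]))
```

```bash
python3 -m crank '[[0,0,-0.05,0,-0.2,0,1],[0,0,-0.05,0,-0.4,0,1],[0,0,-0.05,0,-0.5,0,1],[0,0,-0.05,0,-0.5,0,1]]'; python3 -m crank '[[0,0,0,-0.2,0,0,1],[0,0,0,-0.3,0,0,1],[0,0,0,-0.3,0,0,1]]'; python3 - <<'E'
from h import *
s,t,r=st(); print(t,s['joints'].round(2),s['grip_width'],r.as_matrix().round(2).tolist())
E
```

```text
time_s: 25.55
eef_pos: [401.2, -338.6, 287.1]
ee_rot: [0.078, 0.881, -0.439, 0.156]
force: [0.2, 0.1, -0.1]
grip_width: 0.118
grip_force: 49.1
time_s: 25.85
eef_pos: [401.3, -338.0, 286.7]
ee_rot: [0.182, 0.866, -0.454, 0.105]
force: [0.1, -0.1, -0.8]
grip_width: 0.115
grip_force: 49.1
[ 401.26791863 -337.992608    286.71263209] [-0.88  0.4   1.73 -0.39  0.71  1.91] 0.1145596027376247 [[0.57, -0.82, 0.02], [-0.75, -0.52, -0.41], [0.35, 0.22, -0.91]]
```

```bash
python3 - <<'E'
from h import *
print(tilt([370,-400,285],-.45,0)); 
E
```

```text
(array([0.281, 0.578, 0.265]), array([ 0.399, -0.371, -0.646]))
```

```bash
python3 -m crank '[[0.07,0.15,0.06,0.1,-0.09,-0.16,1],[0.14,0.3,0.13,0.2,-0.18,-0.32,1],[0.21,0.45,0.2,0.3,-0.28,-0.48,1],[0.28,0.58,0.26,0.4,-0.37,-0.65,1],[0.28,0.58,0.26,0.4,-0.37,-0.65,1],[0.28,0.58,0.26,0.4,-0.37,-0.65,1]]'; python3 - <<'E'
from h import *
s,t,r=st(); print(t,s['joints'].round(2)); print(tilt([335.4,-476,300],0,0),tilt([335.4,-477.5,285],0,.6)); 
E
```

```text
time_s: 26.45
eef_pos: [369.2, -400.8, 285.3]
ee_rot: [-0.002, 0.975, -0.222, 0.002]
force: [-0.3, 0.1, 0.4]
grip_width: 0.118
grip_force: 49.1
[ 369.18093969 -400.77030309  285.31014177] [-1.04  0.48  1.59  0.01  1.07  0.97]
(array([ 0.021,  0.824, -0.151]), array([-0.005, -0.004, -0.569])) (array([ 0.027,  0.838, -0.001]), array([ 0.166,  0.747, -0.553]))
```

```bash
python3 -m crank '[[0,0.2,-0.05,0,0,-0.15,1],[0,0.4,-0.1,0,0,-0.3,1],[0.02,0.6,-0.15,0,0,-0.45,1],[0.02,0.82,-0.15,0,0,-0.57,1],[0.02,0.82,-0.15,0,0,-0.57,1]]'; python3 -m crank '[[0,0,0,0,0.15,0,1],[0,0,0,0,0.3,0,1],[0,0,0,0,0.45,0,1],[0,0,0,0,0.6,0,1],[0,0,0,0,0.8,0,1],[0,0,0,0,1,0,1],[0,0,0,0,1,0,1],[0,0,0,0,1,0,1]]'; python3 - <<'E'
from h import *
s,t,r=st(); print(t,s['joints'].round(2)); print(tilt([335.4,-477.5,240],0,np.pi/2))
E
```

```text
time_s: 26.95
eef_pos: [334.9, -476.3, 300.4]
ee_rot: [0.001, 1.0, -0.001, 0.002]
force: [0.6, -0.0, -0.2]
grip_width: 0.114
grip_force: 49.1
time_s: 27.75
eef_pos: [335.8, -474.5, 300.3]
ee_rot: [-0.001, 0.924, -0.001, 0.381]
force: [-0.3, 0.2, 0.2]
grip_width: 0.115
grip_force: 49.1
[ 335.8142302  -474.5319476   300.30181755] [-1.25  0.5   1.58  0.92  1.   -0.18]
(array([-0.428,  0.031,  0.425]), array([ 0.   ,  1.004, -0.004]))
```

```bash
python3 -m crank '[[0,0,0,0,0.15,0,1],[0,0,0,0,0.3,0,1],[0,0,0,0,0.45,0,1],[0,0.03,0,0,0.6,0,1],[-0.2,0.03,0.2,0,0.8,0,1],[-0.43,0.03,0.42,0,1,0,1],[-0.43,0.03,0.42,0,1,0,1],[-0.43,0.03,0.42,0,1,0,1],[-0.43,0.03,0.42,0,1,0,1]]'; python3 - <<'E'
from h import *
s,t,r=st(); print(t,s['joints'].round(2),r.as_matrix().round(3).tolist()); print(tilt([335.4,-477.5,200],0,np.pi/2))
p,d,ci=snap('top'); H,S,V=hsv(p); P=cloud(ci,d)
m=(P[...,2]>75)&(P[...,0]>420)&(P[...,0]<580)&(P[...,1]<-400)&(P[...,1]>-560)
q=P[m]; print(len(q)); k=q[:,2].argsort()[::-1][:400:8]; print(q[k].round(0).tolist()[:50:3])
p,d,ci=snap('wrist','w15.png'); H,S,V=hsv(p); P=cloud(ci,d); m=(P[...,2]>72)&(P[...,0]>470)&(P[...,0]<545)&(P[...,1]<-380)&(P[...,1]>-560)
q=P[m]; print(len(q)); 
for z in range(75,230,12):
    k=q[abs(q[:,2]-z)<6]; 
    if len(k)>5: print(z,len(k),np.median(k,0).round(1),np.ptp(np.percentile(k[:,1],[5,95])).round(1))
E
```

```text
time_s: 28.65
eef_pos: [335.4, -478.1, 242.3]
ee_rot: [-0.0, 0.708, 0.001, 0.706]
force: [0.1, -0.6, 0.4]
grip_width: 0.118
grip_force: 49.1
[ 335.40564694 -478.13210015  242.27162005] [-1.3   0.66  1.68  1.76  1.38 -0.79] [[0.002, 0.002, 1.0], [0.001, -1.0, 0.002], [1.0, 0.001, -0.002]]
(array([-0.423, -0.007,  0.001]), array([-0.002,  0.003,  0.001]))
621
[[507.0, -473.0, 281.0], [439.0, -456.0, 263.0], [424.0, -460.0, 260.0], [425.0, -486.0, 258.0], [449.0, -461.0, 257.0], [437.0, -465.0, 256.0], [428.0, -471.0, 255.0], [487.0, -484.0, 254.0], [505.0, -466.0, 254.0], [449.0, -441.0, 253.0], [421.0, -447.0, 253.0], [465.0, -466.0, 252.0], [427.0, -525.0, 252.0], [489.0, -457.0, 252.0], [439.0, -519.0, 251.0], [459.0, -457.0, 250.0], [463.0, -488.0, 250.0]]
6188
183 207 [ 501.7 -478.4  185.3] 11.4
195 368 [ 501.7 -478.3  195.2] 10.7
207 386 [ 501.6 -478.3  207.1] 10.5
219 392 [ 501.5 -478.2  218.6] 10.1
```

```bash
python3 -m crank '[[-0.2,0,0,0,0,0,1],[-0.4,-0.005,-0.005,0,0,0,1],[-0.45,-0.005,-0.005,0,0,0,1],[-0.45,-0.005,-0.005,0,0,0,1]]'; python3 - <<'E'
from h import *
s,t,r=st(); print(t)
p,d,ci=snap('wrist','w16.png'); P=cloud(ci,d); m=(P[...,2]>61)&(P[...,2]<74)&(P[...,0]>460)&(P[...,0]<560)&(P[...,1]<-370)&(P[...,1]>-530)
q=P[m]; print(len(q))
for y in range(-500,-380,8):
    k=q[abs(q[:,1]-y)<4]; 
    if len(k): print(y,len(k),k[:,0].min().round(1),k[:,0].max().round(1))
for x in (498,506,514,522):
    k=q[abs(q[:,0]-x)<4]; print(x,np.histogram(k[:,1],bins=np.arange(-508,-380,4))[0])
E
```

```text
time_s: 29.15
eef_pos: [334.6, -477.5, 195.8]
ee_rot: [-0.001, 0.707, -0.0, 0.707]
force: [-0.2, 1.0, 0.5]
grip_width: 0.115
grip_force: 49.1
[ 334.55491707 -477.53472498  195.75058106]
0
498 [0 0 0 0 0 0 0 0 0 0 0 0 0 0 0 0 0 0 0 0 0 0 0 0 0 0 0 0 0 0 0]
506 [0 0 0 0 0 0 0 0 0 0 0 0 0 0 0 0 0 0 0 0 0 0 0 0 0 0 0 0 0 0 0]
514 [0 0 0 0 0 0 0 0 0 0 0 0 0 0 0 0 0 0 0 0 0 0 0 0 0 0 0 0 0 0 0]
522 [0 0 0 0 0 0 0 0 0 0 0 0 0 0 0 0 0 0 0 0 0 0 0 0 0 0 0 0 0 0 0]
```

```bash
python3 - <<'E'
from h import *
p,d,ci=snap('scene','s2.png'); H,S,V=hsv(p); P=cloud(ci,d)
b=(P[...,0]>470)&(P[...,0]<555)&(P[...,1]<-370)&(P[...,1]>-530)
m=b&(P[...,2]>62)&(P[...,2]<74)&(V>120); print(m.sum(),rect(ci,m,68))
q=P[m]; c=np.array([510.3,-445.7]); a=np.radians(83.58); ey=np.array([np.cos(a),np.sin(a)]); ex=np.array([ey[1],-ey[0]])
l=(q[:,:2]-c); print('rack frame x',np.percentile(l@ex,[1,99]).round(1),'y',np.percentile(l@ey,[1,99]).round(1))
m=b&(P[...,2]>85)&(P[...,2]<150)&(V<110); q=P[m]; print('pen',len(q),np.median(q,0).round(1),q[:,2].min(), np.percentile(q[:,1],[5,95]).round(1),np.percentile(q[:,0],[5,95]).round(1))
E
```

```text
20 [ 517.1  -497.05   13.56    6.94   24.41]
rack frame x [-17.4  16.9] y [-52.2  48.1]
pen 14 [ 500.8 -476.3  101.9] 87.92131896507522 [-481.2 -472.2] [498.7 505.3]
```

```bash
python3 -m crank '[[-0.1,0,0.01,0,0,0,1],[-0.2,0,0.01,0,0,0,1],[-0.3,0,0.01,0,0,0,1],[-0.4,0,0.01,0,0,0,1],[-0.5,0,0.01,0,0,0,1],[-0.5,0,0.01,0,0,0,1]]'; python3 - <<'E'
from h import *
s,t,r=st(); print(t,s['force'],s['wrist_torque'],s['joints'].round(2))
E
```

```text
time_s: 29.85
eef_pos: [335.4, -477.1, 143.7]
ee_rot: [-0.001, 0.707, -0.001, 0.707]
force: [-0.6, -0.3, 0.7]
grip_width: 0.117
grip_force: 49.1
[ 335.37632569 -477.07571571  143.65799285] [-0.56639137 -0.28567237  0.7323162 ] [-0.04042223  0.46830456  0.03896585] [-1.3   0.85  1.68  1.79  1.41 -0.97]
```

```bash
python3 -m crank '[[-0.06,0,0,0,0,0,1],[-0.12,0,0,0,0,0,1],[-0.18,0,0,0,0,0,1],[-0.18,0,0,0,0,0,1]]'; python3 - <<'E'
from h import *
s,t,r=st(); print(t,s['force'],s['wrist_torque'])
E
```

```text
time_s: 30.25
eef_pos: [335.4, -477.2, 126.5]
ee_rot: [-0.001, 0.707, -0.001, 0.707]
force: [-0.4, -0.3, -0.5]
grip_width: 0.116
grip_force: 49.1
[ 335.42337487 -477.20464975  126.5221882 ] [-0.43296262 -0.3020193  -0.51336736] [0.07152189 0.50000857 0.0216567 ]
```

Release and back straight out along -x.

```bash
python3 -m crank '[[0,0,0,0,0,0,0.9],[0,0,0,0,0,0,0.7],[0,0,0,0,0,0,0.65],[0,0,0,0,0,0,0.65],[0,0,-0.2,0,0,0,0.65],[0,0,-0.4,0,0,0,0.65],[0.1,0,-0.6,0,0,0,0.65],[0.3,0,-0.6,0,0,0,0.65],[0.5,0,-0.6,0,0,0,0.65],[0.5,0,-0.6,0,0,0,0.65]]'; python3 - <<'E'
from h import *
s,t,r=st(); print(t,s['joints'].round(2))
p,d,ci=snap('wrist','w17.png'); H,S,V=hsv(p); P=cloud(ci,d); m=(P[...,2]>72)&(P[...,0]>470)&(P[...,0]<560)&(P[...,1]<-400)&(P[...,1]>-530)&(V<120)
q=P[m]; print(len(q)); 
for z in range(75,180,8):
    k=q[abs(q[:,2]-z)<4]
    if len(k)>5: print(z,len(k),np.median(k,0).round(1))
E
```

```text
time_s: 31.25
eef_pos: [275.4, -477.9, 179.5]
ee_rot: [0.001, 0.707, 0.001, 0.708]
force: [1.1, -0.3, 0.2]
grip_width: 0.352
grip_force: 0.0
[ 275.4190494  -477.90446877  179.49323183] [-1.41  0.75  1.76  1.7   1.48 -0.95]
1573
75 112 [ 501.4 -480.4   75.6]
83 125 [ 501.4 -479.6   83. ]
91 129 [ 501.5 -480.3   91.1]
99 118 [ 501.5 -480.2   98.7]
107 134 [ 501.3 -480.2  107.5]
115 150 [ 501.3 -480.1  115.4]
123 147 [ 501.3 -480.1  123.1]
131 157 [ 501.1 -480.   131. ]
139 171 [ 501.2 -480.7  139.2]
147 180 [ 501.3 -479.9  147.2]
155 150 [ 503.5 -480.6  154.2]
```

```bash
python3 -m crank '[[0.4,0,0,0,0,0,0.6],[0.8,0,0,0,-0.15,0,0.6],[1,0,0.1,0,-0.3,0,0.6],[1,0,0.2,0,-0.45,0,0.6],[1,0,0.3,0,-0.6,0,0.6],[1,0,0.4,0,-0.8,0,0.6],[1,0,0.5,0,-1,0,0.6],[1,0,0.5,0,-1,0,0.6],[1,0,0.5,0,-1,0,0.6]]'; python3 - <<'E'
from h import *
s,t,r=st(); print(t,s['joints'].round(2)); print(tilt([370,-400,290],0,0))
E
```

```text
time_s: 32.2
eef_pos: [325.5, -477.3, 276.5]
ee_rot: [-0.002, 0.923, 0.0, 0.384]
force: [-0.4, -0.2, -0.8]
grip_width: 0.399
grip_force: 0.0
[ 325.52881345 -477.30937957  276.52702065] [-1.27  0.53  1.61  0.95  0.99 -0.25]
(array([ 0.408, -0.773,  0.223]), array([-0.004, -1.004,  0.   ]))
```

```bash
python3 -m crank '[[0.05,-0.2,0,0,-0.18,0,0.6],[0.1,-0.5,0,0,-0.36,0,0.6],[0.2,-0.77,0.1,0,-0.54,0,0.6],[0.4,-0.77,0.2,0,-0.72,0,0.6],[0.4,-0.77,0.2,0,-0.9,0,0.6],[0.4,-0.77,0.2,0,-1,0,0.6],[0.4,-0.77,0.2,0,-1,0,0.6]]'; python3 - <<'E'
from h import *
s,t,r=st(); print(t,s['joints'].round(2)); print(tilt([450,-320,290],np.radians(-44),0))
E
```

```text
time_s: 32.9
eef_pos: [367.7, -400.4, 290.7]
ee_rot: [-0.003, 1.0, 0.0, 0.0]
force: [0.6, 0.1, 1.5]
grip_width: 0.399
grip_force: 0.0
[ 367.71498617 -400.36767178  290.67889275] [-1.04  0.47  1.59  0.    1.09  0.52]
(array([ 0.824, -0.803,  0.012]), array([-0.007,  0.002,  0.979]))
```

```bash
python3 -m crank '[[0.25,-0.25,0,0,0,0.18,0.6],[0.5,-0.5,0,0,0,0.36,0.6],[0.82,-0.8,0,0,0,0.54,0.6],[0.82,-0.8,0,0,0,0.72,0.6],[0.82,-0.8,0,0,0,0.98,0.6],[0.82,-0.8,0,0,0,0.98,0.6],[0.82,-0.8,0,0,0,0.98,0.6]]'; python3 - <<'E'
from h import *
s,t,r=st(); print(t,s['joints'].round(2)); print(tilt([525,-200,290],np.radians(-82.1),0))
E
```

```text
time_s: 33.6
eef_pos: [449.3, -320.7, 291.1]
ee_rot: [-0.003, 0.927, -0.376, 0.0]
force: [0.8, -0.6, 1.1]
grip_width: 0.402
grip_force: 0.0
[ 449.34562402 -320.67211425  291.10924474] [-0.83  0.48  1.56  0.01  1.1   1.51]
(array([-0.297, -1.393,  0.019]), array([-0.006,  0.004,  0.844]))
```

```bash
python3 -m crank '[[-0.1,-0.35,0,0,0,0.18,0.6],[-0.2,-0.7,0,0,0,0.36,0.6],[-0.22,-1,0,0,0,0.54,0.6],[-0.22,-1,0,0,0,0.72,0.6],[-0.22,-1,0,0,0,0.84,0.6],[-0.22,-1,0,0,0,0.84,0.6],[-0.22,-1,0,0,0,0.84,0.6]]'; python3 - <<'E'
from h import *
p,d,ci=snap('wrist','w18.png'); s,t,r=st(); print(t,s['joints'].round(2)); H,S,V=hsv(p); P=cloud(ci,d); o=grid(ci,6.6)
m=(o[...,0]>505)&(o[...,0]<565)&(o[...,1]>-310)&(o[...,1]<-90)&(P[...,2]<25)
print('cap',line(o,m&(V<110))); print('all z>4.5',line(o,m&(P[...,2]>4.5)))
print(tilt([537.1,-226.6,250],np.radians(-82.1),0))
E
```

```text
time_s: 34.3
eef_pos: [503.3, -233.7, 291.6]
ee_rot: [-0.001, 0.756, -0.654, -0.001]
force: [-0.3, 0.7, -0.6]
grip_width: 0.402
grip_force: 0.0
[ 503.34495674 -233.7128886   291.66177636] [-0.65  0.49  1.55  0.    1.1   2.35]
cap ('foot', array([ 520.7, -103.2]), 'capend', array([ 540.1, -251. ]), 'len', np.float64(149.1), 'w', np.float64(12.5), 'ang', np.float64(-82.51), 902)
all z>4.5 ('foot', array([ 518. , -112.8]), 'capend', array([ 541.6, -250. ]), 'len', np.float64(139.2), 'w', np.float64(12.7), 'ang', np.float64(-80.26), 1362)
(array([-0.021, -0.344,  0.417]), array([-0.001,  0.003,  0.008]))
```

```bash
python3 -m crank '[[-0.02,-0.34,0.2,0,0,0.01,0.6],[-0.02,-0.34,0.5,0,0,0.01,0.6],[-0.02,-0.34,0.9,0,0,0.01,0.6],[-0.02,-0.34,0.9,0,0,0.01,0.6],[-0.02,-0.34,0.9,0,0,0.01,0.6]]'; python3 - <<'E'
from h import *
s,t,r=st(); print(t); print(tilt([537.2,-226.8,175.5],np.radians(-82),0))
p,d,ci=snap('wrist','w19.png'); H,S,V=hsv(p); P=cloud(ci,d); o=grid(ci,6.6)
m=(o[...,0]>515)&(o[...,0]<560)&(o[...,1]>-300)&(o[...,1]<-215)&(P[...,2]<25)
print('cap',line(o,m&(V<90)))
E
```

```text
time_s: 34.85
eef_pos: [537.1, -226.9, 202.6]
ee_rot: [-0.001, 0.753, -0.658, -0.0]
force: [0.4, -0.9, 0.8]
grip_width: 0.4
grip_force: 0.0
[ 537.09443463 -226.85954689  202.56161844]
(array([-0.   , -0.001,  0.271]), array([-0.001,  0.002, -0.007]))
cap ('foot', array([ 534.9, -214.7]), 'capend', array([ 540.6, -251.4]), 'len', np.float64(37.1), 'w', np.float64(12.4), 'ang', np.float64(-81.17), 1131)
```

```bash
python3 -m crank '[[0,0,0.12,0,0,0,0.6],[0,0,0.27,0,0,0,0.6],[0,0,0.27,0,0,0,0.8],[0,0,0.27,0,0,0,1],[0,0,0.27,0,0,0,1],[0,0,0.27,0,0,0,1],[0,0,0.27,0,0,0,1]]' 50; python3 -m crank '[[0,0,-0.1,0,0,0,1],[0,0,-0.5,0,0,0,1],[0,0,-1,0,0,0,1],[0,0,-1,0,0,0,1],[0,0,-1,0,0,0,1]]'; python3 - <<'E'
from h import *
s,t,r=st(); print(t,s['joints'].round(2)); print(tilt([470,-320,290],np.radians(-40),0))
E
```

```text
time_s: 35.6
eef_pos: [537.0, -226.4, 174.8]
ee_rot: [-0.001, 0.753, -0.658, -0.0]
force: [-0.0, 0.2, 0.3]
grip_width: 0.131
grip_force: 48.7
time_s: 36.1
eef_pos: [537.0, -226.5, 276.3]
ee_rot: [-0.001, 0.753, -0.658, 0.001]
force: [-0.3, 0.1, -0.7]
grip_width: 0.133
grip_force: 48.9
[ 536.98831737 -226.52653273  276.3450907 ] [-0.6   0.56  1.48  0.    1.1   2.41]
(array([ 0.837,  0.788, -0.138]), array([-0.003, -0.002, -0.941]))
```

```bash
python3 -m crank '[[0.25,0.25,-0.1,0,0,-0.18,1],[0.5,0.5,-0.14,0,0,-0.36,1],[0.84,0.79,-0.14,0,0,-0.54,1],[0.84,0.79,-0.14,0,0,-0.72,1],[0.84,0.79,-0.14,0,0,-0.94,1],[0.84,0.79,-0.14,0,0,-0.94,1],[0.84,0.79,-0.14,0,0,-0.94,1]]'; python3 - <<'E'
from h import *
s,t,r=st(); print(t,s['joints'].round(2),s['grip_width']); print(tilt([345,-415,300],0,0))
E
```

```text
time_s: 36.8
eef_pos: [469.8, -320.2, 287.9]
ee_rot: [-0.001, 0.939, -0.344, -0.001]
force: [-1.1, 0.3, 0.2]
grip_width: 0.13
grip_force: 48.9
[ 469.84644622 -320.19902949  287.93938903] [-0.8   0.52  1.51  0.    1.11  1.47] 0.12953396460962013
(array([-0.342,  1.53 , -0.122]), array([-0.003,  0.002, -0.893]))
```

```bash
python3 -m crank '[[-0.1,0.35,-0.12,0,0,-0.18,1],[-0.2,0.7,-0.12,0,0,-0.36,1],[-0.23,1,-0.12,0,0,-0.54,1],[-0.23,1,-0.12,0,0,-0.72,1],[-0.23,1,-0.12,0,0,-0.89,1],[-0.23,1,-0.12,0,0,-0.89,1],[-0.23,1,-0.12,0,0,-0.89,1]]'; python3 - <<'E'
from h import *
s,t,r=st(); print(t,s['joints'].round(2)); print(tilt([345,-415,300],0,0))
E
```

```text
time_s: 37.5
eef_pos: [388.1, -381.9, 300.4]
ee_rot: [-0.001, 1.0, -0.002, 0.0]
force: [-0.5, 0.5, 0.3]
grip_width: 0.129
grip_force: 49.1
[ 388.12721014 -381.92258701  300.39596136] [-0.99  0.46  1.58  0.    1.11  0.58]
(array([-0.43 ,  0.333,  0.003]), array([-0.002, -0.   , -0.006]))
```

```bash
python3 -m crank '[[-0.2,0.2,0,0,0.15,0,1],[-0.43,0.33,0,0,0.3,0,1],[-0.43,0.33,0,0,0.45,0,1],[-0.43,0.33,0,0,0.6,0,1],[-0.43,0.33,0,0,0.8,0,1],[-0.43,0.33,0,0,1,0,1],[-0.43,0.33,0,0,1,0,1],[-0.43,0.33,0,0,1,0,1]]'; python3 - <<'E'
from h import *
s,t,r=st(); print(t,s['joints'].round(2)); print(tilt([345.3,-415,245],0,np.pi/2))
E
```

```text
time_s: 38.3
eef_pos: [344.9, -415.1, 300.4]
ee_rot: [-0.001, 0.925, -0.001, 0.381]
force: [0.2, 0.2, -0.2]
grip_width: 0.127
grip_force: 49.0
[ 344.94853336 -415.07286536  300.35479875] [-1.2   0.41  1.72  0.96  0.93 -0.19]
(array([-0.388,  0.001,  0.395]), array([-1.000e-03,  1.004e+00, -5.000e-03]))
```

```bash
python3 -m crank '[[0,0,0,0,0.15,0,1],[0,0,0,0,0.3,0,1],[0,0,0,0,0.45,0,1],[0,0,0,0,0.6,0,1],[-0.2,0,0.2,0,0.8,0,1],[-0.39,0,0.4,0,1,0,1],[-0.39,0,0.4,0,1,0,1],[-0.39,0,0.4,0,1,0,1],[-0.39,0,0.4,0,1,0,1]]'; python3 - <<'E'
from h import *
s,t,r=st(); print(t,s['joints'].round(2)); print(tilt([345.3,-415,200],0,np.pi/2))
p,d,ci=snap('wrist','w20.png'); H,S,V=hsv(p); P=cloud(ci,d); m=(P[...,2]>72)&(P[...,0]>470)&(P[...,0]<545)&(P[...,1]<-395)&(P[...,1]>-435)
q=P[m]; print(len(q)); 
for z in range(75,290,12):
    k=q[abs(q[:,2]-z)<6]
    if len(k)>5: print(z,len(k),np.median(k,0).round(1),np.ptp(np.percentile(k[:,1],[5,95])).round(1))
E
```

```text
time_s: 39.2
eef_pos: [346.1, -415.3, 246.3]
ee_rot: [-0.001, 0.708, 0.001, 0.706]
force: [-0.4, 0.5, -0.3]
grip_width: 0.128
grip_force: 49.1
[ 346.05471658 -415.29184991  246.29859085] [-1.24  0.58  1.83  1.81  1.35 -0.86]
(array([-0.463, -0.003, -0.006]), array([-0.003,  0.003,  0.   ]))
7061
183 14 [ 511.  -418.7  188.3] 11.3
195 347 [ 509.2 -415.3  195.3] 10.6
207 400 [ 509.3 -415.   207.3] 10.9
219 417 [ 508.7 -415.2  219.7] 11.1
231 494 [ 508.5 -414.7  232.1] 11.0
243 999 [ 500.5 -415.2  243. ] 15.2
255 3889 [ 492.2 -415.2  257.1] 34.4
267 501 [ 510.6 -414.7  266.3] 9.2
```

```bash
python3 -m crank '[[-0.3,0,-0.01,0,0,0,1],[-0.5,0,-0.01,0,0,0,1],[-0.6,0,-0.01,0,0,0,1],[-0.7,0,-0.01,0,0,0,1],[-0.8,0,-0.01,0,0,0,1],[-0.9,0,-0.01,0,0,0,1],[-1,0,-0.01,0,0,0,1],[-1,0,-0.01,0,0,0,1]]'; python3 - <<'E'
from h import *
s,t,r=st(); print(t,s['force'],s['wrist_torque'],s['grip_width'])
E
```

```text
time_s: 40.05
eef_pos: [344.6, -414.8, 143.5]
ee_rot: [-0.001, 0.707, -0.001, 0.707]
force: [0.5, -0.0, -0.5]
grip_width: 0.128
grip_force: 49.1
[ 344.62931254 -414.82074778  143.52344324] [ 0.47035846 -0.0105126  -0.45633147] [ 0.05130278  0.46842722 -0.00332531] 0.1278141084186762
```

```bash
python3 -m crank '[[-0.07,0,0,0,0,0,1],[-0.14,0,0,0,0,0,1],[-0.2,0,0,0,0,0,1],[-0.2,0,0,0,0,0,1],[-0.2,0,0,0,0,0,0.8],[-0.2,0,0,0,0,0,0.65],[-0.2,0,0,0,0,0,0.65],[-0.2,0,0,0,0,0,0.65]]'; python3 -m crank '[[0,0,-0.2,0,0,0,0.65],[0,0,-0.4,0,0,0,0.65],[0.1,0,-0.6,0,0,0,0.65],[0.3,0,-0.7,0,0,0,0.65],[0.5,0,-0.7,0,0,0,0.65],[0.5,0,-0.7,0,0,0,0.65]]'; python3 - <<'E'
from h import *
s,t,r=st(); print(t,s['joints'].round(2))
p,d,ci=snap('wrist','w21.png'); H,S,V=hsv(p); P=cloud(ci,d)
for n,a,b in(('white',-440,-395),('navy',-510,-460)):
  m=(P[...,2]>72)&(P[...,0]>470)&(P[...,0]<560)&(P[...,1]<b)&(P[...,1]>a); q=P[m]; print(n,len(q))
  for z in range(78,180,16):
    k=q[abs(q[:,2]-z)<8]
    if len(k)>5: print(z,len(k),np.median(k,0).round(1),k[:,2].max().round(1))
p,d,ci=snap('top'); H,S,V=hsv(p); P=cloud(ci,d); o=grid(ci,42)
R_=lambda a,b,c,e:(o[...,0]>a)&(o[...,0]<b)&(o[...,1]>c)&(o[...,1]<e)
print('stencil',rect(ci,R_(500,610,-60,130)&(H>15)&(H<30)&(S>100)&(V>80),42)); red=((H<6)|(H>174))&(S>130)&(V>90)&R_(490,600,-60,130); print('red',red.sum(),o[red].mean(0) if red.any() else 0)
low=(P[...,2]<30)&(P[...,2]>-20)
for x in (440,480,520,560): print(x,[int((V[R_(x,x+40,y-30,y)]<110).sum()) for y in range(-80,-320,-30)])
E
```

```text
time_s: 40.85
eef_pos: [344.7, -415.0, 124.9]
ee_rot: [-0.0, 0.707, -0.0, 0.707]
force: [0.4, 0.3, 0.3]
grip_width: 0.354
grip_force: 0.0
time_s: 41.45
eef_pos: [274.5, -415.5, 176.6]
ee_rot: [0.001, 0.707, 0.001, 0.708]
force: [0.5, 0.2, 0.2]
grip_width: 0.356
grip_force: 0.0
[ 274.52430495 -415.5122474   176.61197884] [-1.39  0.69  1.93  1.73  1.48 -1.06]
white 1221
78 206 [ 506.9 -417.2   79. ] 85.9
94 264 [ 506.4 -417.1   94.3] 102.0
110 297 [ 506.6 -417.1  110.1] 118.0
126 293 [ 506.8 -417.   126. ] 134.0
142 161 [ 508.4 -416.9  138.4] 142.0
navy 916
110 61 [ 501.2 -479.6  115.8] 117.9
126 320 [ 501.5 -477.2  126.1] 133.9
142 355 [ 501.7 -477.3  142.4] 150.0
158 180 [ 503.6 -477.9  153.5] 157.0
stencil [556.32  40.84 132.23  84.5   87.04]
red 2 [523.81156841   7.67274635  42.        ]
440 [0, 0, 0, 0, 0, 0, 0, 0]
480 [0, 0, 0, 0, 0, 0, 0, 0]
520 [0, 0, 0, 0, 0, 0, 0, 0]
560 [0, 0, 0, 0, 0, 0, 0, 0]
```

```bash
python3 - <<'E'
from h import *
p,d,ci=snap('top'); H,S,V=hsv(p); P=cloud(ci,d); o=grid(ci,5)
for x in range(360,620,20):
    print(x,[int(np.percentile(np.r_[P[...,2][(abs(o[...,0]-x-10)<10)&(abs(o[...,1]-y+10)<10)],0],85)) for y in range(20,-360,-20)])
m=(S>35)&(abs(H-20)<12)&(V>120)&(o[...,0]>350)&(o[...,0]<620)&(o[...,1]<-20)&(o[...,1]>-380)
n,l,stt,c=cv2.connectedComponentsWithStats(m.astype(np.uint8))
for i in range(1,n):
    if stt[i,4]>8: print(stt[i],o[int(c[i][1]),int(c[i][0]),:2].round(0))
p,d,ci=snap('scene'); H,S,V=hsv(p); P=cloud(ci,d); m=(H>15)&(H<30)&(S>100)&(V>80)&(P[...,0]>500)&(P[...,0]<610)&(P[...,1]>-60)&(P[...,1]<130)&(P[...,2]<60)
q=P[m]; print('stencil scene',np.median(q,0).round(1)); red=((H<6)|(H>174))&(S>130)&(V>90)&(P[...,0]>490)&(P[...,0]<600)&(P[...,1]>-60)&(P[...,1]<130); print('red',red.sum(),P[red].mean(0).round(1) if red.any() else 0)
E
```

```text
360 [37, 32, 1, 4, 1, 3, 2, 1, 3, 1, 4, 2, 4, 562, 576, 582, 588, 595, 591]
380 [37, 33, 2, 2, 2, 5, 2, 4, 2, 0, 1, 3, 2, 0, 2, 4, 3, 147, 1]
400 [3, 2, 0, 1, 4, 2, 1, 2, 3, 1, 3, 2, 3, 3, 1, 1, 1, 2, 5]
420 [2, 0, 3, 2, 3, 2, 1, 1, 3, 2, 1, 1, 3, 2, 1, 2, 2, 1, 1]
440 [2, 1, 2, 2, 3, 3, 1, 1, 3, 4, 1, 2, 2, 2, 1, 4, 2, 4, 3]
460 [2, 2, 4, 3, 2, 2, 2, 3, 2, 3, 3, 2, 3, 3, 3, 2, 4, 1, 1]
480 [6, 9, 10, 10, 8, 1, 2, 1, 2, 3, 3, 2, 2, 1, 1, 2, 2, 3, 2]
500 [29, 35, 19, 16, 18, 3, 2, 2, 5, 4, 2, 2, 1, 2, 2, 2, 2, 5, 3]
520 [118, 46, 24, 15, 21, 1, 3, 2, 3, 1, 2, 2, 3, 2, 2, 1, 3, 2, 1]
540 [122, 47, 24, 12, 21, 2, 1, 4, 2, 2, 3, 2, 2, 4, 1, 3, 2, 2, 1]
560 [115, 46, 24, 14, 19, 1, 2, 2, 3, 3, 3, 5, 2, 2, 2, 2, 2, 2, 2]
580 [115, 45, 39, 16, 17, 4, 2, 2, 0, 2, 15, 26, 7, 2, 2, 3, 2, 2, 3]
600 [117, 25, 12, 13, 11, 3, 2, 9, 9, 7, 34, 55, 50, 5, 4, 2, 2, 1, 0]
[294 168  34  11 197] [ 610. -187.]
[325 237  38   7 127] [ 360. -327.]
stencil scene [554.5  -0.6  41.1]
red 5 [526.1   8.2  41.5]
```

No beige pen on the counter, both pens stand, the plates are still seated, and the robot is clear.

```bash
python3 -c "
from rig import ticket
print(ticket.finish_job())"
```

```text
the job is handed in; nothing more can be done
None
```

The job is handed in, result not shown: both plates measured flush on the pins, the red dot about 1 mm from the stylus tip, and the two pens present (navy and white; no beige found) stand cap up in the rack nearest the robot's base; I did not re-measure the gift box, stamp or spool, but no move went near them.

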